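# Put the outdoor gas hob back together

## Robot

A 7-joint arm with a two-finger parallel gripper is mounted at the origin on the work surface. World frame = base frame: x ahead of the robot, y to its left, z up, the work surface at z = 0. Lengths are in m, angles in rad, forces in N, time in s.
With the tool pointing down it reaches from about 0.425 to 0.875 m from the base axis. Payload 4.7 kg.
Tool frame: the origin (TCP) lies at the very end of the fingers, on their centre line; the grasp point (between the pads) lies 19 mm behind it (ctrl.grasp_offset is the distance from the TCP to the grasp point, in m); z points along the fingers, y is the direction in which the jaws open and shut (so a half turn about z gives the same grasp; the last joint's range is limited). The gripper opens to 87 mm and grips with 3 to 60 N. Pads are 19 mm wide; open, the fingers measure 117 mm over their backs; the gripper's body (75 mm by 190 mm) begins 51 mm behind the grasp point.
Start: joints at [1.342, 0.321, -0.07, 1.45, 0.023, 1.371, -0.057], TCP at [0.156, -0.631, 0.183] pointing down, gripper open.
Joint ranges: [-2.86, 2.86], [-0.3, 2.09], [-1.38, 1.24], [0.06, 2.45], [-1.56, 4.7], [0.09, 2.05], [-2.69, 2.69]. Speed limits (rad/s): [2.57, 2.57, 3.14, 3.14, 3.14, 3.14, 3.14].

## Interface

Orientations are given as a rotation vector (axis times angle).
In Python, from bench import ctrl gives the robot as it stands.
- The arm moves only by the shell command python3 -m creep 'ROWS' [FORCE]. ROWS is JSON, a list that holds one entry, the list of rows, each a list of 7 numbers: the opening, from 0 (shut) to 1 (fully open), then the shift along the tool's x, y, z in mm, then the turn, a rotation vector about the tool's x, y, z in rad. In form: [[[grip, dx, dy, dz, rx, ry, rz], ...]]. A call has 1 to 5 rows; each row is the pose to reach, as a shift and turn from the pose commanded when the call began, along the tool's axes at that moment; what a row does not reach only later rows make up. A row lasts 1/10 s, in which the tool goes at most 50 mm and 8.59 degrees, less where a joint would pass 70% of its speed; a pose out of reach is approached as far as the arm can. A call with a gripper value outside its range is refused whole. The fingers move at their own pace and stop on an object; FORCE is the grip in N (left out, the last holds). Time passes only in rows, so rows that repeat a pose let the fingers close. It gives the time, the measured TCP pose, the force and the opening at its end, in the units of the state.
- ctrl.get_state(): the state, without advancing time (a new reading comes with each control period).
- ctrl.get_image(name): name is "scene" or "top"; returns the picture (400x640x3 uint8, red, green, blue); there is no depth.
- ctrl.camera_params(name): a dict with "K" (3x3 intrinsics, pixels), "pose" (4x4, takes a point from camera to world coordinates). Camera axes: x right, y down, z forward; pixel columns grow to the right and rows downward; lengths in m; the calibration is good to about 2 mm. A picture is of the moment at which its call begins. camera_params takes no time and is no camera call.
- ctrl.close_job(): hands the job in, once; it reports no verdict.
The state is a dict: "time": time; "joint_positions": joint angles; "qd": joint speeds; "joint_torque": joint torques, N m; "position": TCP position; "tool_rot": TCP orientation; "ft_force": force on the tool from outside, world axes, zero at the start; "torque": the same for the moment, N m; "grip_width": opening from 0.0 (shut) to 1.0 (fully open).
Only numpy, scipy, OpenCV 4.12 (cv2) and the standard library are available. Lean on these libraries where they do the work, as an engineer would, in place of code of your own. Each camera call takes 0.05 s, during which the arm holds its last target. There are 200 camera calls.

## Task

The tabletop gas hob has been cleaned: put it back together. Lay every loose burner cap, and the square cover if it is there, flat and fully home in the recess of the hob that fits its outline; once they are all in, take the wind-guard panels from the drying stand and stand each upright on its short edge, fully down in a slot along the back of the hob, and last of all throw the gas lever right over to its other end. Some parts may be missing today; leave everything else on the worktop where it is.

Things in the scene. Friction and masses are not known exactly. Their poses are not given: they have to be found in the camera images.
- cap_large_mid (a point): centre (half-way up) of the large burner cap: a flat dark cast-iron disc, diameter 66 mm, 18 mm thick, same both ways up; starts lying flat on the worktop; z is its axis. May be absent (None from the start).
- cap_small1_mid (a point): centre (half-way up) of a small burner cap: a flat dark cast-iron disc, diameter 48 mm, 18 mm thick, same both ways up; starts lying flat on the worktop; z is its axis. May be absent (None from the start).
- cap_small2_mid (a point): centre (half-way up) of the other small burner cap (the two are alike): a flat dark cast-iron disc, diameter 48 mm, 18 mm thick, same both ways up; starts lying flat on the worktop; z is its axis. May be absent (None from the start).
- cover_mid (a point): centre (half-way up) of the square cover: a flat dark plate 46 x 46 mm, 18 mm thick, x and y axes along its sides; starts lying flat on the worktop at any yaw. May be absent (None from the start).
- seat_large (a point): centre of the mouth (level with the hob's flat top, 54 mm above the worktop) of the large round burner seat in the hob: recess 69 mm across, 7 mm deep, so that a cap fully home stands 11 mm proud; x and y axes are the hob's, z up
- seat_small1 (a point): centre of the mouth (level with the hob's flat top, 54 mm above the worktop) of a small round burner seat: recess 51 mm across, 7 mm deep; either small cap fits
- seat_small2 (a point): centre of the mouth (level with the hob's flat top, 54 mm above the worktop) of the other small round burner seat, alike; either small cap fits
- seat_square (a point): centre of the mouth (level with the hob's flat top, 54 mm above the worktop) of the square well: recess 49 x 49 mm, 7 mm deep, its sides along this point's x and y axes
- guard1_mid (a point): centre of a grey metal wind-guard panel, 10 mm thick (x axis), 70 wide (y), 110 high (z), same either way round or up, 0.16 kg. Starts leaning in a wooden stand, lower edge down, top tipped 34 degrees towards the robot; lower 64 mm backed by the stand's board, upper part free on both faces; panels side by side about 14 mm apart. May be absent (None from the start).
- guard2_mid (a point): centre of a grey metal wind-guard panel, 10 mm thick (x axis), 70 wide (y), 110 high (z), same either way round or up, 0.16 kg. Starts leaning in a wooden stand, lower edge down, top tipped 34 degrees towards the robot; lower 64 mm backed by the stand's board, upper part free on both faces; panels side by side about 14 mm apart. May be absent (None from the start).
- guard3_mid (a point): centre of a grey metal wind-guard panel, 10 mm thick (x axis), 70 wide (y), 110 high (z), same either way round or up, 0.16 kg. Starts leaning in a wooden stand, lower edge down, top tipped 34 degrees towards the robot; lower 64 mm backed by the stand's board, upper part free on both faces; panels side by side about 14 mm apart. May be absent (None from the start).
- slot1 (a point): centre of the mouth (level with the hob's top) of a guard slot in the dark strip along the hob's back: a slot 14.5 mm wide (x axis), 75 mm long (y axis), 34 mm deep (z up). Any panel fits any slot; 92 mm between neighbours.
- slot2 (a point): centre of the mouth (level with the hob's top) of a guard slot in the dark strip along the hob's back: a slot 14.5 mm wide (x axis), 75 mm long (y axis), 34 mm deep (z up). Any panel fits any slot; 92 mm between neighbours.
- slot3 (a point): centre of the mouth (level with the hob's top) of a guard slot in the dark strip along the hob's back: a slot 14.5 mm wide (x axis), 75 mm long (y axis), 34 mm deep (z up). Any panel fits any slot; 92 mm between neighbours.
- hob: the hob, a fixed steel block 260 mm deep (x), 300 mm wide (y), 54 mm high; origin at the centre of its underside; its front with three dummy control knobs faces the robot (-x), the guard slots run along its back (+x)
- tap_base: the fixed brass block (70 x 50 x 25 mm) of the gas lever, origin at the centre of its underside; the lever turns about its y axis, 22 mm above the origin, and is thrown towards its +x
- tap (a joint): angle of the gas lever: 0 is fully back (leaning 0.5 rad to the block's -x), 1.0 is fully over (leaning 0.5 rad to +x); it is light and stays where it is left
- tap_tip (a point): centre of the lever's black ball, 26 mm in diameter, 80 mm from the lever's axis on a 10 mm rod
- tin: bystander: a small brass tin, 48 mm across, 22 mm high, origin under its centre
- cup: bystander: a white cup, 68 mm across, 60 mm high, origin under its centre
- coaster: bystander: a cork coaster, 90 mm across, 7 mm thick, origin under its centre
- jar: bystander: a glass jar, 60 mm across, 90 mm high, origin under its centre
- mill: bystander: a wooden pepper mill, 130 mm high, origin under its centre
- spatula: bystander: a spatula lying behind the hob
Mind the look-alikes: they are no part of the job. Leave any yellow look-alike of the part that bears guard2_mid alone. What is shaped like the part that bears cover_mid but blue is not meant.

How it is judged:
On the way, in this order (a step that is already met when the one before it is completed fails the run):
1. every cap and the cover lies fully home in a recess of its own outline, while the guard panels are still away from the hob ((horizontal distance between cap_large_mid and seat_large below 0.005 m and z of cap_large_mid in the frame of seat_large below 0.0045 m and angle between the z axis of cap_large_mid and the z axis of seat_large, either way round below 0.08 rad) and ((horizontal distance between cap_small1_mid and seat_small1 below 0.005 m and z of cap_small1_mid in the frame of seat_small1 below 0.0045 m and angle between the z axis of cap_small1_mid and the z axis of seat_small1, either way round below 0.08 rad) or (horizontal distance between cap_small1_mid and seat_small2 below 0.005 m and z of cap_small1_mid in the frame of seat_small2 below 0.0045 m and angle between the z axis of cap_small1_mid and the z axis of seat_small2, either way round below 0.08 rad)) and ((horizontal distance between cap_small2_mid and seat_small1 below 0.005 m and z of cap_small2_mid in the frame of seat_small1 below 0.0045 m and angle between the z axis of cap_small2_mid and the z axis of seat_small1, either way round below 0.08 rad) or (horizontal distance between cap_small2_mid and seat_small2 below 0.005 m and z of cap_small2_mid in the frame of seat_small2 below 0.0045 m and angle between the z axis of cap_small2_mid and the z axis of seat_small2, either way round below 0.08 rad)) and (horizontal distance between cover_mid and seat_square below 0.005 m and z of cover_mid in the frame of seat_square below 0.0045 m and angle between the z axis of cover_mid and the z axis of seat_square, either way round below 0.08 rad) and horizontal distance between each of guard1_mid, guard2_mid, guard3_mid and slot2 above 0.15 m), for 0.2 s.
2. every guard panel stands upright, fully down in a slot (((horizontal distance between guard1_mid and slot1 below 0.008 m and z of guard1_mid in the frame of slot1 below 0.025 m and angle between the z axis of guard1_mid and the z axis of slot1, either way round below 0.16 rad and angle between the x axis of guard1_mid and the x axis of slot1, either way round below 0.16 rad) or (horizontal distance between guard1_mid and slot2 below 0.008 m and z of guard1_mid in the frame of slot2 below 0.025 m and angle between the z axis of guard1_mid and the z axis of slot2, either way round below 0.16 rad and angle between the x axis of guard1_mid and the x axis of slot2, either way round below 0.16 rad) or (horizontal distance between guard1_mid and slot3 below 0.008 m and z of guard1_mid in the frame of slot3 below 0.025 m and angle between the z axis of guard1_mid and the z axis of slot3, either way round below 0.16 rad and angle between the x axis of guard1_mid and the x axis of slot3, either way round below 0.16 rad)) and ((horizontal distance between guard2_mid and slot1 below 0.008 m and z of guard2_mid in the frame of slot1 below 0.025 m and angle between the z axis of guard2_mid and the z axis of slot1, either way round below 0.16 rad and angle between the x axis of guard2_mid and the x axis of slot1, either way round below 0.16 rad) or (horizontal distance between guard2_mid and slot2 below 0.008 m and z of guard2_mid in the frame of slot2 below 0.025 m and angle between the z axis of guard2_mid and the z axis of slot2, either way round below 0.16 rad and angle between the x axis of guard2_mid and the x axis of slot2, either way round below 0.16 rad) or (horizontal distance between guard2_mid and slot3 below 0.008 m and z of guard2_mid in the frame of slot3 below 0.025 m and angle between the z axis of guard2_mid and the z axis of slot3, either way round below 0.16 rad and angle between the x axis of guard2_mid and the x axis of slot3, either way round below 0.16 rad)) and ((horizontal distance between guard3_mid and slot1 below 0.008 m and z of guard3_mid in the frame of slot1 below 0.025 m and angle between the z axis of guard3_mid and the z axis of slot1, either way round below 0.16 rad and angle between the x axis of guard3_mid and the x axis of slot1, either way round below 0.16 rad) or (horizontal distance between guard3_mid and slot2 below 0.008 m and z of guard3_mid in the frame of slot2 below 0.025 m and angle between the z axis of guard3_mid and the z axis of slot2, either way round below 0.16 rad and angle between the x axis of guard3_mid and the x axis of slot2, either way round below 0.16 rad) or (horizontal distance between guard3_mid and slot3 below 0.008 m and z of guard3_mid in the frame of slot3 below 0.025 m and angle between the z axis of guard3_mid and the z axis of slot3, either way round below 0.16 rad and angle between the x axis of guard3_mid and the x axis of slot3, either way round below 0.16 rad))), for 0.2 s.
3. the gas lever is thrown over (value of joint tap above 0.9 rad), for 0.1 s.
At the end, for the whole second after the job is handed in: Caps and cover seated in matching recesses (centre within 5 mm, under 2.5 mm above home, flat to 0.08 rad); panels in slots (within 8 mm, under 4 mm above fully down, upright and square to 0.16 rad); lever past 0.9 rad; all at rest. Absent parts are passed over (all of step 2 and (horizontal distance between cap_large_mid and seat_large below 0.005 m and z of cap_large_mid in the frame of seat_large below 0.0045 m and angle between the z axis of cap_large_mid and the z axis of seat_large, either way round below 0.08 rad) and ((horizontal distance between cap_small1_mid and seat_small1 below 0.005 m and z of cap_small1_mid in the frame of seat_small1 below 0.0045 m and angle between the z axis of cap_small1_mid and the z axis of seat_small1, either way round below 0.08 rad) or (horizontal distance between cap_small1_mid and seat_small2 below 0.005 m and z of cap_small1_mid in the frame of seat_small2 below 0.0045 m and angle between the z axis of cap_small1_mid and the z axis of seat_small2, either way round below 0.08 rad)) and ((horizontal distance between cap_small2_mid and seat_small1 below 0.005 m and z of cap_small2_mid in the frame of seat_small1 below 0.0045 m and angle between the z axis of cap_small2_mid and the z axis of seat_small1, either way round below 0.08 rad) or (horizontal distance between cap_small2_mid and seat_small2 below 0.005 m and z of cap_small2_mid in the frame of seat_small2 below 0.0045 m and angle between the z axis of cap_small2_mid and the z axis of seat_small2, either way round below 0.08 rad)) and (horizontal distance between cover_mid and seat_square below 0.005 m and z of cover_mid in the frame of seat_square below 0.0045 m and angle between the z axis of cover_mid and the z axis of seat_square, either way round below 0.08 rad) and value of joint tap above 0.9 rad and linear speed of each of cap_large, cap_small1, cap_small2, cover, guard1, guard2, guard3 below 0.03 m/s); the robot touches nothing.
It fails at once if a bystander is pushed away (more than 6 cm) (distance of any of tin, cup, coaster, jar, mill, spatula from where it was at the start of the episode above 0.06 m).
Of cap_large, cap_small1, cap_small2, cover only 3 to 4 are there at a start; the rules pass over those that are not, and their reading is None.
Of guard1, guard2, guard3 only 2 to 3 are there at a start; the rules pass over those that are not, and their reading is None.
At some moment in a run one of cap_large, cap_small1, cap_small2, cover may be knocked a few centimetres aside while the robot is not near it.
It also fails if it takes over 208 s, if anything falls off the work surface, if the arm or the gripper's body presses on something with over 40 N, if the wrist force passes 120 N, or if a joint passes its speed limit or range.

## Working session

There is one attempt and no reset: what is moved stays moved. The work goes in short steps, Python scripts to look and compute and a shell command to move; the robot and the scene stay as the last step left them, time stands still between calls to the robot, and variables do not carry over. Pictures are saved under pics/ and viewed, about 12 in all and at most 16, crops included, and the job is handed in when it is done.

```bash
mkdir -p pics; ls; cat > h.py <<'E'
import numpy as np,cv2
from scipy.spatial.transform import Rotation as R
from bench import ctrl
def snap(n,fn):
    im=ctrl.get_image(n); cv2.imwrite('pics/'+fn,im[:,:,::-1]); return im
def ray(n,uv,z):
    c=ctrl.camera_params(n);K=np.array(c['K']);T=np.array(c['pose'])
    d=T[:3,:3]@np.linalg.solve(K,[uv[0],uv[1],1.]);o=T[:3,3]
    return o+d*(z-o[2])/d[2]
def proj(n,p):
    c=ctrl.camera_params(n);K=np.array(c['K']);T=np.array(c['pose'])
    q=K@(T[:3,:3].T@(np.array(p)-T[:3,3]));return q[:2]/q[2]
E
python3 - <<'E'
from h import *
for n in('top','scene'):
    snap(n,n+'0.png');c=ctrl.camera_params(n);print(n,np.round(c['K'],1).tolist(),np.round(c['pose'],3).tolist())
print(ctrl.get_state(),ctrl.grasp_offset)
E
```

```text
pics
top [[483.0, 0.0, 320.4], [0.0, 483.0, 209.6], [0.0, 0.0, 1.0]] [[0.013, -0.981, 0.192, 0.192], [-1.0, -0.016, -0.016, -0.026], [0.018, -0.192, -0.981, 1.418], [0.0, 0.0, 0.0, 1.0]]
scene [[504.8, 0.0, 316.6], [0.0, 504.8, 193.0], [0.0, 0.0, 1.0]] [[0.387, 0.71, -0.588, 1.361], [0.922, -0.31, 0.233, -0.385], [-0.017, -0.632, -0.775, 1.287], [0.0, 0.0, 0.0, 1.0]]
{'time': 0.1, 'joint_positions': array([ 1.34210952,  0.32172362, -0.07009106,  1.45153038,  0.02259542,
        1.37079374, -0.05692067]), 'qd': array([-0.00056006, -0.0006803 ,  0.00011008, -0.00384776,  0.00208496,
        0.0003901 ,  0.00071051]), 'joint_torque': array([-4.65205339e-04, -4.92572558e+01, -4.05943561e-01, -3.13398528e+01,
       -6.40379847e-02,  3.95157037e-02,  4.81832558e-05]), 'position': array([ 0.15608916, -0.63041524,  0.18219874]), 'tool_rot': array([-3.11683969e+00, -3.80252010e-01,  4.50321823e-04]), 'ft_force': array([ 0.00525411,  0.42511777, -0.06469194]), 'torque': array([-0.02161443, -0.01874644,  0.01342844]), 'grip_width': 0.9977863096190177} 0.0187
```

View pics/top0.png

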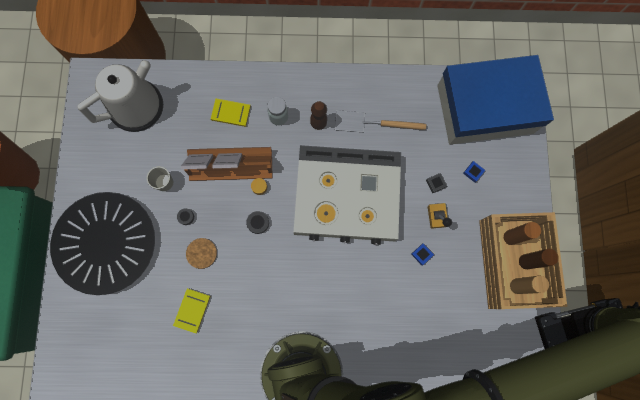

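View pics/scene0.png

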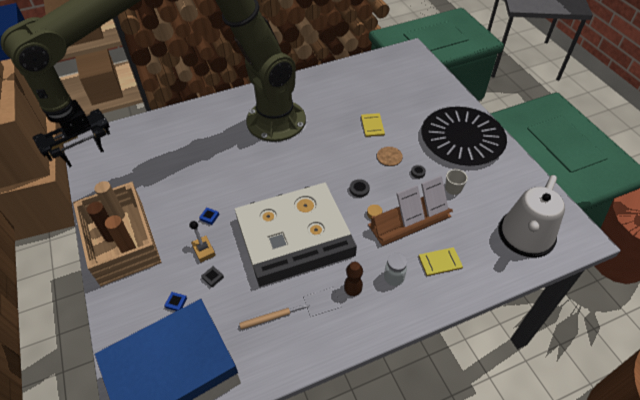

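Top view: the hob is at (350,195), the large cap at (258,222) and the small cap at (186,216). The dark cover is at (437,183), with blue decoys at (474,171) and (422,254). Two grey panels lean in the stand at (197,160) and (228,160). Yellow look-alikes lie at (231,112) and (192,310), the brass tin is at (259,186) and the lever is at (440,217). I see no second small cap. Next I'll take close crops.

```bash
python3 - <<'E'
import cv2,numpy as np
t=cv2.imread('pics/top0.png');s=cv2.imread('pics/scene0.png')
a=cv2.resize(t[140:250,288:488],None,fx=4,fy=4,interpolation=cv2.INTER_CUBIC)
cv2.imwrite('pics/c1.png',a)
b=cv2.resize(t[140:265,150:290],None,fx=4.5,fy=4.5,interpolation=cv2.INTER_CUBIC)
cv2.imwrite('pics/c2.png',b)
c=cv2.resize(s[150:290,180:380],None,fx=4,fy=4,interpolation=cv2.INTER_CUBIC)
cv2.imwrite('pics/c3.png',c)
E
```

```text
(no output)
```

View pics/c1.png

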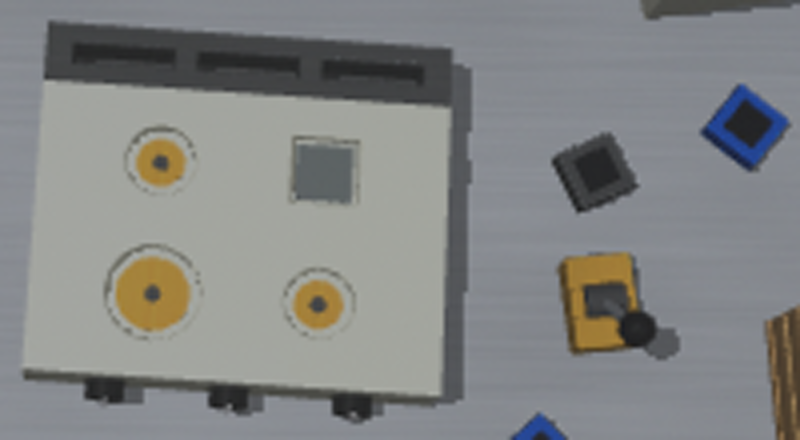

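View pics/c2.png

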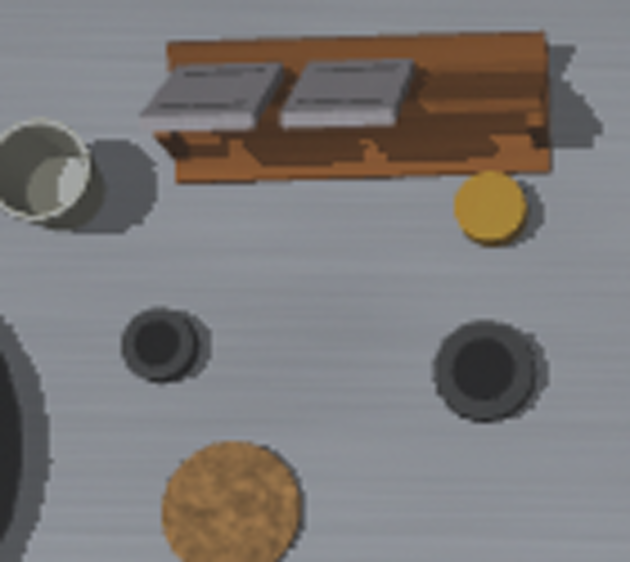

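View pics/c3.png

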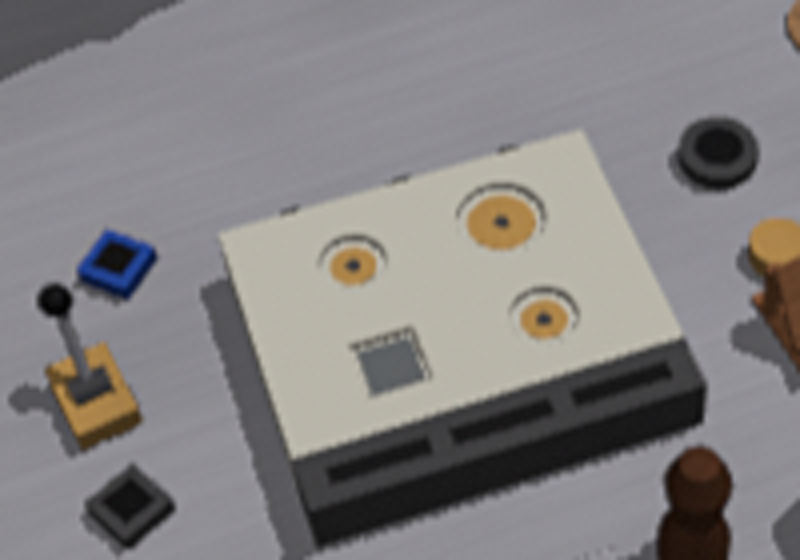

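Crops: seats in c1 are small (160,162), square (323,172), large (152,293) and small (318,304). The cover is the dark grey square at (596,172); the blue ones are decoys. Now the measurements.

```bash
cat >> h.py <<'E'
def tri(a,b):
    A=[];y=[]
    for n,uv in(('top',a),('scene',b)):
        c=ctrl.camera_params(n);K=np.array(c['K']);T=np.array(c['pose'])
        d=T[:3,:3]@np.linalg.solve(K,[uv[0],uv[1],1.]);d/=np.linalg.norm(d)
        P=np.eye(3)-np.outer(d,d);A.append(P);y.append(P@T[:3,3])
    return np.linalg.lstsq(np.vstack(A),np.hstack(y),rcond=None)[0]
def blob(im,uv,f,r=14):
    u,v=map(int,uv);w=im[v-r:v+r+1,u-r:u+r+1].astype(int);m=f(w).astype(np.uint8)
    n,l,s,c=cv2.connectedComponentsWithStats(m)
    cand=[i for i in range(1,n) if s[i,4]>4]
    k=min(cand,key=lambda i:np.hypot(*(c[i]-r))-0.02*s[i,4])
    return c[k]+[u-r,v-r],s[k,4],(l==k)
dark=lambda w:w.max(2)<48
orange=lambda w:(w[...,0]-w[...,2]>50)
E
python3 - <<'E'
from h import *
t=cv2.imread('pics/top0.png')[:,:,::-1];s=cv2.imread('pics/scene0.png')[:,:,::-1]
C=lambda x,y:((x+.5)/4-.5+288,(y+.5)/4-.5+140)
D=lambda x,y:((x+.5)/4-.5+180,(y+.5)/4-.5+150)
print('corners')
for a,b,nm in[((50,22),(705,385),'BL'),((452,48),(318,508),'BR'),((443,398),(221,234),'FR'),((25,372),(582,130),'FL'),((160,162),(543,319),'s1'),((323,172),(391,362),'sq'),((152,293),(502,222),'L'),((318,304),(353,265),'s2'),
 ((124,53),(622,382),'slotL'),((248,63),(502,421),'slotM'),((373,73),(380,460),'slotR')]:
    z=.047 if nm in('s1','sq','L','s2') else .054
    if nm[0]=='s' and len(nm)>3:z=.054
    print(nm,ray('top',C(*a),z).round(4)[:2],ray('scene',D(*b),z).round(4)[:2],tri(C(*a),D(*b)).round(4))
print('orange')
for nm,a,b in[('s1',C(160,162),D(543,319)),('L',C(152,293),D(502,222)),('s2',C(318,304),D(353,265)),]:
    p,n,_=blob(t,a,orange);q,n2,_=blob(s,b,orange)
    print(nm,n,n2,ray('top',p,.047)[:2].round(4),ray('scene',q,.047)[:2].round(4),tri(p,q).round(4))
print('dark')
for nm,a,b in[('Lcap',(258,222),(359,187)),('Scap',(186,216),(418,171)),('cover',(437,183),(212,275))]:
    p,n,m=blob(t,a,dark);q,n2,_=blob(s,b,dark)
    print(nm,n,n2,p,q,ray('top',p,.018)[:2].round(4),ray('scene',q,.018)[:2].round(4),tri(p,q).round(4))
    if nm=='cover':
        v,u=np.nonzero(m);r=cv2.minAreaRect(np.float32(np.c_[u,v]));print(r)
E
```

```text
corners
BL [0.6517 0.0147] [0.6524 0.0132] [0.6519 0.0142 0.0529]
BR [ 0.6372 -0.2827] [ 0.6372 -0.2776] [ 0.6373 -0.2801  0.0555]
FR [ 0.3765 -0.2712] [ 0.3787 -0.2693] [ 0.377  -0.2703  0.0524]
FL [0.3906 0.0271] [0.3936 0.028 ] [0.3913 0.0281 0.0513]
s1 [ 0.5483 -0.0678] [ 0.5471 -0.0702] [ 0.5478 -0.0691  0.0475]
sq [ 0.5429 -0.1874] [ 0.5381 -0.1881] [ 0.5414 -0.1878  0.0515]
L [ 0.4506 -0.063 ] [ 0.4495 -0.064 ] [ 0.4503 -0.0636  0.0478]
s2 [ 0.4445 -0.1831] [ 0.4425 -0.1843] [ 0.444  -0.1838  0.0486]
slotL [ 0.6288 -0.0403] [ 0.6261 -0.0409] [ 0.6278 -0.0409  0.0566]
slotM [ 0.6228 -0.1317] [ 0.6222 -0.1334] [ 0.6226 -0.1326  0.0541]
slotR [ 0.6169 -0.2239] [ 0.6179 -0.2248] [ 0.6172 -0.2244  0.0526]
orange
s1 102 82 [ 0.5477 -0.0679] [ 0.5475 -0.0699] [ 0.5475 -0.0689  0.0467]
L 258 172 [ 0.4502 -0.0629] [ 0.4491 -0.0647] [ 0.4498 -0.0639  0.0476]
s2 107 77 [ 0.4444 -0.1827] [ 0.4432 -0.1841] [ 0.444  -0.1834  0.0477]
dark
Lcap 130 95 [256.91538462 221.60769231] [359.22105263 186.10526316] [0.4268 0.1375] [0.4259 0.1356] [0.4264 0.1365 0.0184]
Scap 66 45 [184.24242424 215.95454545] [418.06666667 169.55555556] [0.4403 0.3507] [0.4397 0.348 ] [0.4398 0.3494 0.018 ]
cover 75 85 [436.92       181.90666667] [211.52941176 274.61176471] [ 0.5561 -0.3969] [ 0.5554 -0.3985] [ 0.5558 -0.3977  0.0182]
((13.900001525878906, 12.80000114440918), (8.497057914733887, 8.049844741821289), 63.43495178222656)
```

Both cameras agree to about 2 mm, and the seats and slots form a symmetric hob pattern (centre about (.514,-.127), yaw about -0.05). First move: lift and square the tool.

```bash
cat >> h.py <<'E'
def to(x,y,z,yaw=0,s=None):
    """shift(mm)+turn in tool axes to a tool-down pose with tool x at world yaw"""
    s=s or ctrl.get_state();r=R.from_rotvec(s['tool_rot'])
    t=R.from_euler('z',yaw)*R.from_rotvec([np.pi,0,0])
    d=r.inv().apply(np.array([x,y,z])-s['position'])*1000
    print('t %.1f pos'%s['time'],s['position'].round(4),'rows',d.round(1),(r.inv()*t).as_rotvec().round(3),'F',s['ft_force'].round(1),'g %.3f'%s['grip_width'],'q6 %.2f'%s['joint_positions'][6])
E
python3 -m creep '[[[1,0,0,-50,0,0,0.1],[1,0,0,-100,0,0,0.2],[1,0,0,-140,0,0,0.243],[1,0,0,-140,0,0,0.243]]]'
python3 -c "
from h import *
to(.3,-.4,.32);to(.556,-.398,.15)
print([ray('top',(150+x/4.5,140+y/4.5),z).round(3) for x,y,z in((345,115,.1),(200,115,.1),(490,207,.022),(50,170,.06))])
print(ray('top',(522,232),.2),ray('top',(275,110),.09),ray('top',(319,108),.13))"
```

```text
time: 0.5
position: [0.157, -0.6333, 0.3304]
tool_rot: [3.131, -0.002, 0.005]
ft_force: [0.2, 0.2, 0.7]
grip_width: 0.999
t 0.5 pos [ 0.157  -0.6333  0.3304] rows [ 142.7 -233.5    8.3] [ 0.011 -0.003 -0.001] F [0.2 0.2 0.7] g 0.999 q6 -0.29
t 0.5 pos [ 0.157  -0.6333  0.3304] rows [ 398.2 -237.7  179.1] [ 0.011 -0.003 -0.001] F [0.2 0.2 0.7] g 0.999 q6 -0.29
[array([0.572, 0.219, 0.1  ]), array([0.57, 0.31, 0.1 ]), array([0.533, 0.135, 0.022]), array([0.544, 0.413, 0.06 ])]
[ 0.37990444 -0.5636417   0.2       ] [0.7452699  0.08898535 0.09      ] [ 0.73714815 -0.03876872  0.13      ]
```

```bash
python3 -m creep '[[[1,40,-40,0,0.01,0,0],[1,80,-80,0,0.01,0,0],[1,110,-120,0,0.01,0,0],[1,140,-160,0,0.01,0,0],[1,160,-200,0,0.01,0,0]]]' >/dev/null
python3 -m creep '[[[0.8,45,-15,0,0,0,-0.1],[0.8,90,-25,0,0,0,-0.2],[0.8,140,-30,10,0,0,-0.3],[0.8,190,-35,40,0,0,-0.4],[0.8,235,-37,70,0,0,-0.434]]]' >/dev/null
python3 -m creep '[[[0.8,0,0,0,0,0,0],[0.8,0,0,0,0,0,0]]]' >/dev/null
python3 -c "
from h import *
s=ctrl.get_state();to(.556,-.398,.1,.434,s);to(.556,-.398,.01,.434,s);snap('top','t1.png')
print(ray('top',(438,215.6),.03),ray('top',(447,221.6),.092))"
```

```text
t 1.7 pos [ 0.536  -0.3994  0.2581] rows [ 18.5   9.3 158. ] [-0.014 -0.002  0.002] F [-0.9  0.5  1.7] g 0.802 q6 -0.61
t 1.7 pos [ 0.536  -0.3994  0.2581] rows [ 18.3  10.6 248. ] [-0.014 -0.002  0.002] F [-0.9  0.5  1.7] g 0.802 q6 -0.61
[ 0.45100541 -0.39348135  0.03      ] [ 0.42275928 -0.40177459  0.092     ]
```

```bash
python3 -m creep '[[[0.8,9,5,50,-0.014,0,0],[0.8,18,10,100,-0.014,0,0],[0.8,18,10,150,-0.014,0,0],[0.8,18,10.5,190,-0.014,0,0],[0.8,18,10.5,190,-0.014,0,0]]]' >/dev/null
python3 -m creep '[[[0.8,0,0,0,0,0,0],[0.8,0,0,0,0,0,0]]]' >/dev/null
python3 -c "
from h import *
to(.556,-.398,.01,.434)"
```

```text
t 2.5 pos [ 0.5586 -0.4029  0.0756] rows [-0.8 -6.2 65.5] [ 0.011 -0.007 -0.001] F [-0.3  0.2  0.6] g 0.803 q6 -0.66
```

```bash
python3 -m creep '[[[0.8,0,0,0,0,0,0],[0.8,0,0,0,0,0,0],[0.8,0,0,0,0,0,0]]]' >/dev/null
python3 -c "
from h import *
to(.556,-.398,.01,.434)"
python3 -m creep '[[[0.8,-1,-3,20,0.005,-0.003,0],[0.8,-1,-6,40,0.01,-0.007,0],[0.8,-1,-6,40,0.01,-0.007,0],[0.8,-1,-6,40,0.01,-0.007,0],[0.8,-1,-6,40,0.01,-0.007,0]]]' >/dev/null
python3 -c "
from h import *
to(.556,-.398,.01,.434)"
```

```text
t 2.8 pos [ 0.5575 -0.4012  0.0725] rows [-0.3 -3.9 62.5] [ 0.007 -0.005 -0.   ] F [ 0.3  0.4 -0.4] g 0.800 q6 -0.66
t 3.2 pos [ 0.5539 -0.3959  0.031 ] rows [ 1.   2.9 21. ] [-0.005  0.003 -0.   ] F [0.8 0.2 0.4] g 0.800 q6 -0.67
```

```bash
cat > hold.txt <<'E'
note: settle time ~0.8 s
E
python3 -m creep '[[[0.8,0,0,10,0,0,0],[0.8,0,0,18,0,0,0],[0.8,0,0,18,0,0,0],[0.8,0,0,18,0,0,0],[0.8,0,0,18,0,0,0]]]' >/dev/null
python3 -m creep '[[[0.8,0,0,0,0,0,0],[0.8,0,0,0,0,0,0],[0.8,0,0,0,0,0,0],[0.8,0,0,0,0,0,0],[0.8,0,0,0,0,0,0]]]' >/dev/null
python3 -c "
from h import *
to(.556,-.398,.01,.434)"
```

```text
t 4.2 pos [ 0.5536 -0.3958  0.0131] rows [1.3 3.  3.1] [-0.005  0.003 -0.   ] F [ 0.  -0.2 -0.5] g 0.799 q6 -0.68
```

```bash
python3 -m creep '[[[0.8,1.3,3,3,-0.005,0.003,0],[0.8,1.3,3,3,-0.005,0.003,0],[0.8,1.3,3,3,-0.005,0.003,0],[0.8,1.3,3,3,-0.005,0.003,0],[0.8,1.3,3,3,-0.005,0.003,0]]]' >/dev/null
python3 -c "
from h import *
to(.556,-.398,.01,.434)"
python3 -m creep '[[[0.3,0,0,0,0,0,0],[0.3,0,0,0,0,0,0],[0.3,0,0,0,0,0,0],[0.3,0,0,0,0,0,0],[0.3,0,0,0,0,0,0]]]' 25
python3 -m creep '[[[0.3,0,0,0,0,0,0],[0.3,0,0,0,0,0,0],[0.3,0,0,0,0,0,0],[0.3,0,0,0,0,0,0],[0.3,0,0,0,0,0,0]]]' 
python3 -c "
from h import *
to(.556,-.398,.01,.434)"
```

```text
t 4.8 pos [ 0.556  -0.3979  0.01  ] rows [-0.1  0.   0. ] [ 0. -0. -0.] F [ 0.8 -0.5  0.1] g 0.800 q6 -0.68
time: 5.25
position: [0.556, -0.3979, 0.01]
tool_rot: [3.068, 0.676, 0.0]
ft_force: [0.3, -0.1, -0.2]
grip_width: 0.427
time: 5.75
position: [0.556, -0.3979, 0.01]
tool_rot: [-3.068, -0.676, -0.0]
ft_force: [-0.4, 0.1, 0.5]
grip_width: 0.298
t 5.8 pos [ 0.556  -0.3979  0.01  ] rows [ 0.   0.1 -0. ] [-0. -0. -0.] F [-0.4  0.1  0.5] g 0.298 q6 -0.68
```

Nothing was gripped: the fingers reached 26 mm. I'll look.

```bash
python3 -c "
from h import *
t=snap('top','t2.png');s=snap('scene','s2.png')
a=cv2.resize(t[140:250,288:488,::-1],None,fx=4,fy=4,interpolation=cv2.INTER_CUBIC)
b=cv2.resize(s[200:320,130:330,::-1],None,fx=4,fy=4,interpolation=cv2.INTER_CUBIC)
cv2.imwrite('pics/c4.png',cv2.resize(np.vstack([a,b]),None,fx=.65,fy=.65))"
```

```text
(no output)
```

View pics/c4.png

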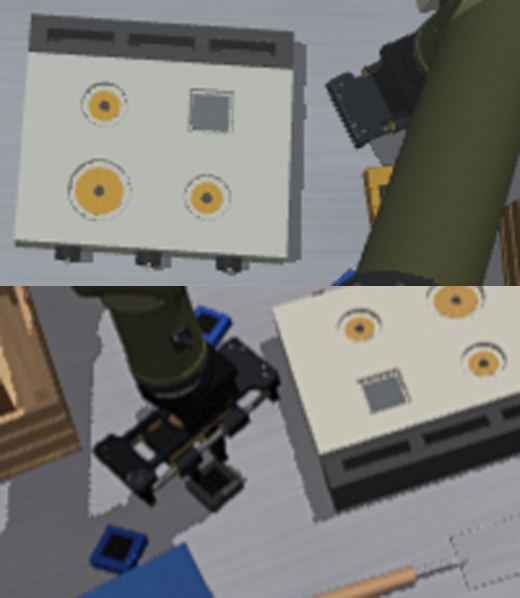

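```bash
python3 -c "
from h import *
s=cv2.imread('pics/s2.png')
p=proj('scene',ctrl.get_state()['position']);print(p,proj('scene',[.556,-.398,.018]))
b=cv2.resize(s[215:305,160:260],None,fx=6,fy=6,interpolation=cv2.INTER_CUBIC)
b=np.clip(b*1.8,0,255).astype(np.uint8)
cv2.circle(b,(int((p[0]-160+.5)*6),int((p[1]-215+.5)*6)),3,(0,0,255),-1)
cv2.imwrite('pics/c5.png',b)"
```

```text
[212.27677534 276.11769277] [211.76131476 274.73028488]
```

View pics/c5.png

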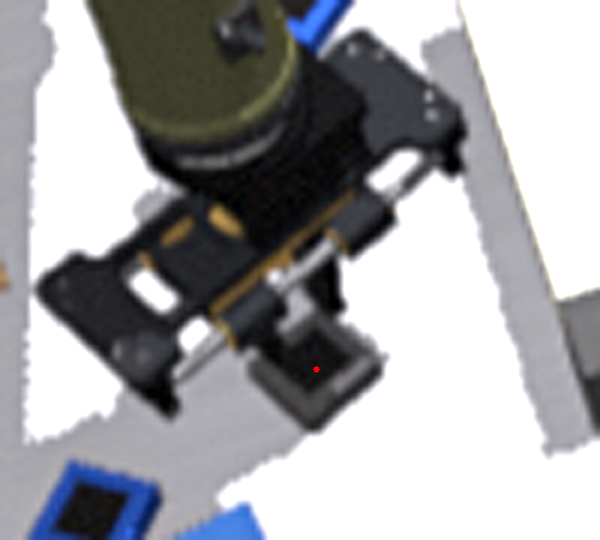

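```bash
python3 -m creep '[[[0.3,0,0,-30,0,0,0],[0.3,0,0,-60,0,0,0],[0.3,0,0,-60,0,0,0],[0.3,0,0,-60,0,0,0],[0.3,0,0,-60,0,0,0]]]' >/dev/null
python3 -m creep '[[[0.3,0,0,0,0,0,0],[0.3,0,0,0,0,0,0],[0.3,0,0,0,0,0,0],[0.3,0,0,0,0,0,0],[0.3,0,0,0,0,0,0]]]' >/dev/null
python3 -c "
from h import *
def mk(im,u0,v0,w,h,P,R_,g):
    b=cv2.resize(im[v0:v0+h,u0:u0+w],None,fx=6,fy=6,interpolation=cv2.INTER_CUBIC)
    b=np.clip(b*1.8,0,255).astype(np.uint8)
    for o,c in(((0,0,0),(0,0,255)),((0,g/2,0),(0,255,0)),((0,-g/2,0),(0,255,0)),((0,0,-.019),(255,0,255))):
        p=proj('scene',P+R_.apply(o));cv2.circle(b,(int((p[0]-u0+.5)*6),int((p[1]-v0+.5)*6)),3,c,-1)
    return b
s0=cv2.imread('pics/scene0.png')
A=mk(s0,25,80,65,90,np.array([.1561,-.6304,.1822]),R.from_rotvec([-3.11684,-.380252,.00045]),.087)
st=ctrl.get_state();s=snap('scene','s3.png')[:,:,::-1]
B=mk(s,165,205,65,90,st['position'],R.from_rotvec(st['tool_rot']),.026)
cv2.imwrite('pics/c6.png',np.hstack([A,B]));print(st['position'],proj('scene',[.1561,-.6304,.1822]))"
```

```text
[ 0.55594568 -0.39789079  0.06987334] [ 90.9369035  166.10346327]
```

View pics/c6.png

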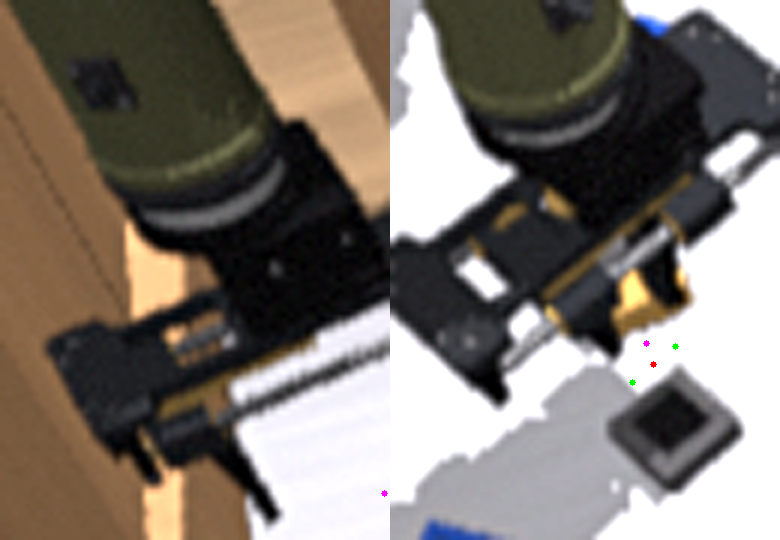

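Red is the reported TCP, and the real fingertips appear about 6 px higher in both pictures. So there is either a z offset of about 30 mm or a horizontal one. I'll touch the bare worktop to find out.

```bash
cat > ok.py <<'E'
import sys
from h import *
s=ctrl.get_state();f=s['ft_force'];print('z %.4f'%s['position'][2],f.round(1))
sys.exit(abs(f[2])>float(sys.argv[1]) if len(sys.argv)>1 else abs(f[2])>5)
E
python3 -m creep '[[[0,25,-10,0,0,0,0],[0,50,-25,0,0,0,0],[0,75,-40,0,0,0,0],[0,97,-64,0,0,0,0],[0,97,-64,0,0,0,0]]]' >/dev/null
python3 -m creep '[[[0,0,0,15,0,0,0],[0,0,0,30,0,0,0],[0,0,0,45,0,0,0],[0,0,0,50,0,0,0],[0,0,0,50,0,0,0]]]' >/dev/null
python3 -m creep '[[[0,0,0,0,0,0,0],[0,0,0,0,0,0,0],[0,0,0,0,0,0,0],[0,0,0,0,0,0,0],[0,0,0,0,0,0,0]]]'
python3 ok.py && python3 -m creep '[[[0,0,0,2,0,0,0],[0,0,0,4,0,0,0],[0,0,0,6,0,0,0],[0,0,0,8,0,0,0],[0,0,0,8,0,0,0]]]' >/dev/null
python3 ok.py && python3 -m creep '[[[0,0,0,1,0,0,0],[0,0,0,2,0,0,0],[0,0,0,3,0,0,0],[0,0,0,4,0,0,0],[0,0,0,4,0,0,0]]]' >/dev/null
python3 ok.py && python3 -m creep '[[[0,0,0,1,0,0,0],[0,0,0,2,0,0,0],[0,0,0,3,0,0,0],[0,0,0,4,0,0,0],[0,0,0,4,0,0,0]]]' >/dev/null
python3 ok.py && python3 -m creep '[[[0,0,0,1,0,0,0],[0,0,0,2,0,0,0],[0,0,0,3,0,0,0],[0,0,0,4,0,0,0],[0,0,0,4,0,0,0]]]' >/dev/null
python3 ok.py && python3 -m creep '[[[0,0,0,1,0,0,0],[0,0,0,2,0,0,0],[0,0,0,3,0,0,0],[0,0,0,4,0,0,0],[0,0,0,4,0,0,0]]]' >/dev/null
python3 ok.py
```

```text
time: 8.4
position: [0.6173, -0.2991, 0.0204]
tool_rot: [3.068, 0.676, 0.001]
ft_force: [-1.0, -0.4, 0.3]
grip_width: 0.008
z 0.0204 [-1.  -0.4  0.3]
z 0.0204 [-1.  -0.4  0.3]
z 0.0204 [-1.  -0.4  0.3]
z 0.0204 [-1.  -0.4  0.3]
z 0.0204 [-1.  -0.4  0.3]
z 0.0204 [-1.  -0.4  0.3]False
False
False
False
False
False
```

```bash
sed -i 's/^sys.exit(\(.*\))$/sys.exit(int(\1))/' ok.py
python3 -m creep '[[[0,0,20,0,0,0,0],[0,0,40,0,0,0,0],[0,0,50,0,0,0,0],[0,0,50,0,0,0,0],[0,0,50,0,0,0,0]]]' >/dev/null
python3 -m creep '[[[0,0,0,0,0,0,0],[0,0,0,0,0,0,0],[0,0,0,0,0,0,0],[0,0,0,0,0,0,0],[0,0,0,0,0,0,0]]]'
python3 ok.py && python3 -m creep '[[[0,0,0,2,0,0,0],[0,0,0,4,0,0,0],[0,0,0,6,0,0,0],[0,0,0,8,0,0,0],[0,0,0,8,0,0,0]]]' >/dev/null
python3 ok.py && python3 -m creep '[[[0,0,0,1,0,0,0],[0,0,0,2,0,0,0],[0,0,0,3,0,0,0],[0,0,0,4,0,0,0],[0,0,0,4,0,0,0]]]' >/dev/null
python3 ok.py && python3 -m creep '[[[0,0,0,1,0,0,0],[0,0,0,2,0,0,0],[0,0,0,3,0,0,0],[0,0,0,4,0,0,0],[0,0,0,4,0,0,0]]]' >/dev/null
python3 ok.py && python3 -m creep '[[[0,0,0,1,0,0,0],[0,0,0,2,0,0,0],[0,0,0,3,0,0,0],[0,0,0,4,0,0,0],[0,0,0,4,0,0,0]]]' >/dev/null
python3 ok.py && python3 -m creep '[[[0,0,0,1,0,0,0],[0,0,0,2,0,0,0],[0,0,0,3,0,0,0],[0,0,0,4,0,0,0],[0,0,0,4,0,0,0]]]' >/dev/null
python3 ok.py && python3 -m creep '[[[0,0,0,1,0,0,0],[0,0,0,2,0,0,0],[0,0,0,3,0,0,0],[0,0,0,4,0,0,0],[0,0,0,4,0,0,0]]]' >/dev/null
python3 ok.py && python3 -m creep '[[[0,0,0,1,0,0,0],[0,0,0,2,0,0,0],[0,0,0,3,0,0,0],[0,0,0,4,0,0,0],[0,0,0,4,0,0,0]]]' >/dev/null
python3 ok.py && python3 -m creep '[[[0,0,0,1,0,0,0],[0,0,0,2,0,0,0],[0,0,0,3,0,0,0],[0,0,0,4,0,0,0],[0,0,0,4,0,0,0]]]' >/dev/null
python3 ok.py && python3 -m creep '[[[0,0,0,1,0,0,0],[0,0,0,2,0,0,0],[0,0,0,3,0,0,0],[0,0,0,4,0,0,0],[0,0,0,4,0,0,0]]]' >/dev/null
python3 ok.py
```

```text
time: 9.4
position: [0.6381, -0.3443, 0.0201]
tool_rot: [3.068, 0.676, 0.0]
ft_force: [-0.1, -0.1, -0.3]
grip_width: 0.008
z 0.0201 [-0.1 -0.1 -0.3]
z 0.0115 [-0.2  0.4 -0.4]
z 0.0078 [ 0.1 -0.1  0.5]
z 0.0038 [-0.8 -0.7 -0.1]
z -0.0002 [-0.3 -0.3  1. ]
z -0.0042 [-0.3  0.2 -0.4]
z -0.0082 [-0.5  0.9 -0.2]
z -0.0122 [0.1 0.1 0.1]
z -0.0162 [-0.1 -0.1  0.3]
z -0.0202 [ 0.2 -0.7 -0.5]
```

Reported z is -0.02 with no contact, so there is a z offset. I'll continue with the guard on.

```bash
python3 ok.py && python3 -m creep '[[[0,0,0,1,0,0,0],[0,0,0,2,0,0,0],[0,0,0,3,0,0,0],[0,0,0,4,0,0,0],[0,0,0,4,0,0,0]]]' >/dev/null
python3 ok.py && python3 -m creep '[[[0,0,0,1,0,0,0],[0,0,0,2,0,0,0],[0,0,0,2,0,0,0]]]' >/dev/null
python3 ok.py && python3 -m creep '[[[0,0,0,1,0,0,0],[0,0,0,2,0,0,0],[0,0,0,2,0,0,0]]]' >/dev/null
python3 ok.py && python3 -m creep '[[[0,0,0,1,0,0,0],[0,0,0,2,0,0,0],[0,0,0,2,0,0,0]]]' >/dev/null
python3 ok.py && python3 -m creep '[[[0,0,0,1,0,0,0],[0,0,0,2,0,0,0],[0,0,0,2,0,0,0]]]' >/dev/null
python3 ok.py && python3 -m creep '[[[0,0,0,1,0,0,0],[0,0,0,2,0,0,0],[0,0,0,2,0,0,0]]]' >/dev/null
python3 ok.py && python3 -m creep '[[[0,0,0,1,0,0,0],[0,0,0,2,0,0,0],[0,0,0,2,0,0,0]]]' >/dev/null
python3 ok.py && python3 -m creep '[[[0,0,0,1,0,0,0],[0,0,0,2,0,0,0],[0,0,0,2,0,0,0]]]' >/dev/null
python3 ok.py && python3 -m creep '[[[0,0,0,1,0,0,0],[0,0,0,2,0,0,0],[0,0,0,2,0,0,0]]]' >/dev/null
python3 ok.py
python3 -c "
from h import *
snap('scene','s4.png');t=snap('top','t4.png');print(proj('scene',ctrl.get_state()['position']),ctrl.get_state()['position'])"
```

```text
z -0.0202 [ 0.2 -0.7 -0.5]
z -0.0242 [ 0.  -0.3 -0.4]
z -0.0262 [0.9 0.  0.2]
z -0.0282 [-1.1  0.5  0.1]
z -0.0302 [1.2 0.5 0.3]
z -0.0323 [ 0.2 -0.5 -0.3]
z -0.0342 [ 1.3 -0.2 -0.4]
z -0.0362 [-0.4  0.8 -0.4]
z -0.0382 [ 0.2 -0.3 -0.1]
z -0.0389 [-2.8  1.4  4.7]
[240.7295932  301.12231918] [ 0.63823611 -0.34447474 -0.03886468]
```

Contact is at reported z ≈ -0.0385, so the real fingertip is 38.5 mm short of the reported TCP. I'll check for a lateral offset.

```bash
python3 -c "
from h import *
s=cv2.imread('pics/s4.png');P=np.array([.63824,-.34447,0.]);p=proj('scene',P);print(p)
u0,v0=int(p[0])-50,int(p[1])-60
b=cv2.resize(s[v0:v0+90,u0:u0+100],None,fx=6,fy=6,interpolation=cv2.INTER_CUBIC)
b=np.clip(b*2.,0,255).astype(np.uint8)
cv2.circle(b,(int((p[0]-u0+.5)*6),int((p[1]-v0+.5)*6)),2,(0,0,255),-1)
cv2.imwrite('pics/c7.png',b)"
```

```text
[238.89765448 294.73192205]
```

View pics/c7.png

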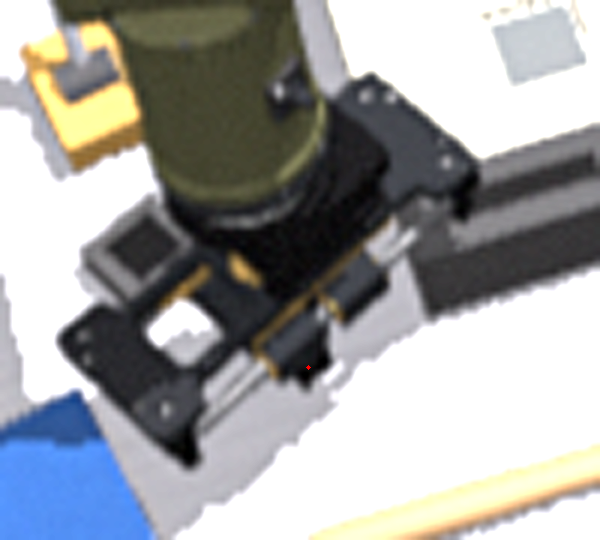

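The fingertips sit at the marker for z=0, so laterally it's fine and the offset is 38.5 mm along the tool. I'll compensate and return to the cover.

```bash
sed -i "s/    d=r.inv().apply(np.array(\[x,y,z\])-s\['position'\])\*1000/    tip=s['position']-r.apply([0,0,.0385])\n    d=r.inv().apply(np.array([x,y,z])-tip)*1000/; s/'t %.1f pos'%s\['time'\],s\['position'\].round(4)/'t %.1f tip'%s['time'],tip.round(4)/" h.py
python3 -m creep '[[[0.8,0,0,-30,0,0,0],[0.8,0,0,-60,0,0,0],[0.8,0,0,-60,0,0,0],[0.8,-30,3,-60,0,0,0],[0.8,-60,10,-60,0,0,0]]]' >/dev/null
python3 -m creep '[[[0.8,-20,5,0,0,0,0],[0.8,-37,4,0,0,0,0],[0.8,-37,4,0,0,0,0],[0.8,-37,4,0,0,0,0],[0.8,-37,4,0,0,0,0]]]' >/dev/null
python3 -m creep '[[[0.8,0,0,0,0,0,0],[0.8,0,0,0,0,0,0],[0.8,0,0,0,0,0,0],[0.8,0,0,0,0,0,0],[0.8,0,0,0,0,0,0]]]' >/dev/null
python3 -c "
from h import *
to(.556,-.398,.01,.434)
s=snap('scene','s5.png');q,n,_=blob(s,(212,275),dark);print(n,q,ray('scene',q,.018))"
```

```text
t 18.4 tip [ 0.556  -0.3979  0.0585] rows [-0.1  0.1 48.5] [-0. -0. -0.] F [-0.3  0.8 -0.5] g 0.801 q6 -0.68
242 [210.01239669 275.66115702] [ 0.55696978 -0.40344917  0.018     ]
```

```bash
python3 -m creep '[[[0.8,0,0,15,0,0,0],[0.8,0,0,25,0,0,0],[0.8,0,0,35,0,0,0],[0.8,0,0,42,0,0,0],[0.8,0,0,48,0,0,0]]]'
python3 -m creep '[[[0.8,0,0,0,0,0,0],[0.8,0,0,0,0,0,0],[0.5,0,0,0,0,0,0],[0.4,0,0,0,0,0,0],[0.3,0,0,0,0,0,0]]]' 25
python3 -m creep '[[[0.3,0,0,0,0,0,0],[0.3,0,0,0,0,0,0],[0.3,0,0,0,0,0,0],[0.3,0,0,0,0,0,0],[0.3,0,0,0,0,0,0]]]' 
python3 -m creep '[[[0.3,0,0,-40,0,0,0],[0.3,0,0,-80,0,0,0.1],[0.3,0,0,-120,0,0,0.2],[0.3,0,0,-120,0,0,0.3],[0.3,0,0,-120,0,0,0.4]]]' >/dev/null
python3 -m creep '[[[0.3,0,0,0,0,0,0.084],[0.3,0,0,0,0,0,0.084],[0.3,0,0,0,0,0,0.084],[0.3,0,0,0,0,0,0.084],[0.3,0,0,0,0,0,0.084]]]' >/dev/null
python3 -m creep '[[[0.3,0,0,0,0,0,0],[0.3,0,0,0,0,0,0],[0.3,0,0,0,0,0,0],[0.3,0,0,0,0,0,0],[0.3,0,0,0,0,0,0]]]' 
python3 -c "
from h import *
to(.5414,-.188,.10,-.05)"
```

```text
time: 18.95
position: [0.5556, -0.3976, -0.0293]
tool_rot: [-3.067, -0.676, 0.001]
ft_force: [0.5, 0.1, 0.2]
grip_width: 0.799
time: 19.45
position: [0.5563, -0.3981, -0.0275]
tool_rot: [3.067, 0.676, 0.001]
ft_force: [-0.2, -0.6, -0.9]
grip_width: 0.611
time: 19.95
position: [0.556, -0.3979, -0.0277]
tool_rot: [3.068, 0.676, 0.0]
ft_force: [-0.3, 2.1, 3.0]
grip_width: 0.52
time: 21.45
position: [0.556, -0.3979, 0.092]
tool_rot: [-3.141, 0.079, -0.0]
ft_force: [0.4, -0.2, -1.7]
grip_width: 0.52
t 21.4 tip [ 0.556  -0.3979  0.1305] rows [ -25.1 -208.9   30.5] [-0. -0. -0.] F [ 0.4 -0.2 -1.7] g 0.520 q6 -1.12
```

Cover gripped (45 mm). Carry it to the square well.

```bash
python3 -m creep '[[[0.3,-6,-45,0,0,0,0],[0.3,-12,-90,0,0,0,0],[0.3,-18,-135,0,0,0,0],[0.3,-22,-175,0,0,0,0],[0.3,-25,-209,0,0,0,0]]]' >/dev/null
python3 -m creep '[[[0.3,0,0,0,0,0,0],[0.3,0,0,20,0,0,0],[0.3,0,0,40,0,0,0],[0.3,0,0,55,0,0,0],[0.3,0,0,55,0,0,0]]]' >/dev/null
python3 -m creep '[[[0.3,0,0,0,0,0,0],[0.3,0,0,0,0,0,0],[0.3,0,0,0,0,0,0],[0.3,0,0,0,0,0,0],[0.3,0,0,0,0,0,0]]]' >/dev/null
python3 -c "
from h import *
to(.5414,-.188,.058,-.05)
s=snap('scene','s6.png');p=proj('scene',[.5414,-.188,.06]);print(p);u0,v0=int(p[0])-35,int(p[1])-35
b=cv2.resize(s[v0:v0+60,u0:u0+70,::-1],None,fx=8,fy=8,interpolation=cv2.INTER_CUBIC)
cv2.imwrite('pics/c8.png',np.clip(b*1.8,0,255).astype(np.uint8))"
```

```text
t 22.9 tip [ 0.5418 -0.188   0.076 ] rows [-0.4  0.  18. ] [ 0.    -0.001 -0.   ] F [-0.1  1.2 -1.6] g 0.522 q6 -1.42
[277.4477778  238.49837209]
```

View pics/c8.png

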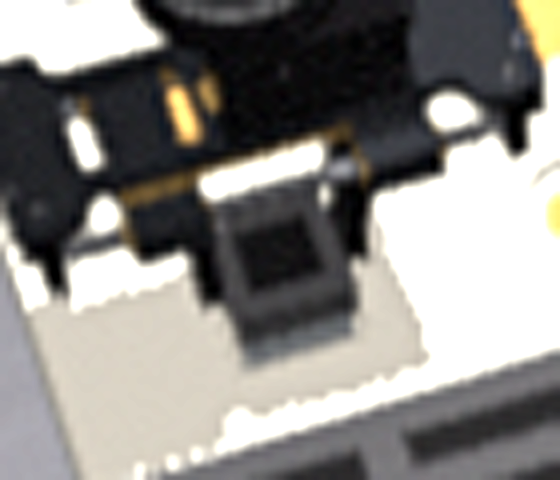

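The cover is held squarely just over the well. Lowering it with the guard on.

```bash
python3 -m creep '[[[0.3,0,0,3,0,0,0],[0.3,0,0,6,0,0,0],[0.3,0,0,8,0,0,0],[0.3,0,0,8,0,0,0],[0.3,0,0,8,0,0,0]]]' >/dev/null
python3 ok.py && python3 -m creep '[[[0.3,0,0,1,0,0,0],[0.3,0,0,2,0,0,0],[0.3,0,0,2,0,0,0],[0.3,0,0,2,0,0,0],[0.3,0,0,2,0,0,0]]]' >/dev/null
python3 ok.py && python3 -m creep '[[[0.3,0,0,1,0,0,0],[0.3,0,0,2,0,0,0],[0.3,0,0,2,0,0,0],[0.3,0,0,2,0,0,0],[0.3,0,0,2,0,0,0]]]' >/dev/null
python3 ok.py && python3 -m creep '[[[0.3,0,0,1,0,0,0],[0.3,0,0,2,0,0,0],[0.3,0,0,2,0,0,0],[0.3,0,0,2,0,0,0],[0.3,0,0,2,0,0,0]]]' >/dev/null
python3 ok.py && python3 -m creep '[[[0.3,0,0,1,0,0,0],[0.3,0,0,2,0,0,0],[0.3,0,0,2,0,0,0],[0.3,0,0,2,0,0,0],[0.3,0,0,2,0,0,0]]]' >/dev/null
python3 ok.py && python3 -m creep '[[[0.3,0,0,1,0,0,0],[0.3,0,0,2,0,0,0],[0.3,0,0,2,0,0,0],[0.3,0,0,2,0,0,0],[0.3,0,0,2,0,0,0]]]' >/dev/null
python3 ok.py
```

```text
z 0.0288 [ 0.1  0.3 -1.2]
z 0.0271 [-0.  -0.2 -1.8]
z 0.0250 [-0.3  0.2 -2. ]
z 0.0230 [ 0.2  0.1 -1. ]
z 0.0210 [-0.6  0.9 -1.7]
z 0.0192 [-1.2 -0.   0.7]
```

It went in cleanly: the bottom is at 0.047 m. Release and lift.

```bash
python3 -m creep '[[[0.65,0,0,0,0,0,0],[0.65,0,0,0,0,0,0],[0.65,0,0,0,0,0,0],[0.65,0,0,0,0,0,0],[0.65,0,0,0,0,0,0]]]'
python3 -m creep '[[[0.65,0,0,-30,0,0,0],[0.65,0,0,-70,0,0,0],[1,0,-40,-100,0,0,0],[1,0,-80,-100,0,0,0],[1,0,-120,-100,0,0,0]]]' >/dev/null
python3 -m creep '[[[1,-20,-50,0,0,0,0],[1,-40,-100,0,0,0,0],[1,-60,-140,0,0,0,0],[1,-80,-170,0,0,0,0],[1,-100,-200,0,0,0,0]]]' >/dev/null
python3 -m creep '[[[1,0,0,0,0,0,0],[1,0,0,0,0,0,0],[1,0,0,0,0,0,0],[1,0,0,0,0,0,0],[1,0,0,0,0,0,0]]]' >/dev/null
python3 -c "
from h import *
t=snap('top','t7.png');s=snap('scene','s7.png')
C=lambda x,y:((x+.5)/4-.5+288,(y+.5)/4-.5+140)
for a,b,z in((C(323,172),(277,240),.065),((257,222),(359,186),.018),((184,216),(418,170),.018)):
    for n,im,x in(('top',t,a),('scene',s,b)):
        try:
            p,k,_=blob(im,x,dark);print(n,k,ray(n,p,z).round(4))
        except Exception as e:print(n,e)
to(.4264,.1365,.08,-.05)"
```

```text
time: 26.5
position: [0.5416, -0.188, 0.019]
tool_rot: [-3.141, 0.079, -0.0]
ft_force: [-0.6, -1.3, 0.3]
grip_width: 0.646
top 70 [ 0.5415 -0.1874  0.065 ]
scene 75 [ 0.5411 -0.1899  0.065 ]
top 78 [0.4417 0.105  0.018 ]
scene 149 [0.4359 0.1288 0.018 ]
top 10 [0.4307 0.3283 0.018 ]
scene 43 [0.4398 0.3485 0.018 ]
t 28.1 tip [0.4579 0.1361 0.1574] rows [-31.5   1.2  77.4] [-0.     0.    -0.002] F [-0.3 -0.  -0.5] g 1.003 q6 -1.97
```

The cover checks out at (.5413,-.188), fully home. Next is the large cap.

```bash
python3 -m creep '[[[1,-15,1,0,0,0,0],[1,-31.5,1,20,0,0,0],[1,-31.5,1,50,0,0,0],[1,-31.5,1,80,0,0,0],[1,-31.5,1,100,0,0,0]]]' >/dev/null
python3 -m creep '[[[1,0,0,0,0,0,0],[1,0,0,0,0,0,0],[1,0,0,0,0,0,0],[1,0,0,0,0,0,0],[1,0,0,0,0,0,0]]]' >/dev/null
python3 -c "
from h import *
to(.4264,.1365,.01,-.05)
s=snap('scene','s8.png');p=proj('scene',[.4264,.1365,.018]);print(p);u0,v0=int(p[0])-40,int(p[1])-35
b=cv2.resize(s[v0:v0+60,u0:u0+80,::-1],None,fx=8,fy=8,interpolation=cv2.INTER_CUBIC)
b=np.clip(b*1.8,0,255).astype(np.uint8);cv2.circle(b,(int((p[0]-u0+.5)*8),int((p[1]-v0+.5)*8)),3,(0,0,255),-1)
cv2.imwrite('pics/c9.png',b)"
```

```text
t 29.1 tip [0.427  0.1374 0.0585] rows [-0.6  0.9 48.5] [-0.    -0.002 -0.   ] F [-0.4 -0.3 -0.6] g 1.005 q6 -2.04
[359.52694903 186.12333421]
```

View pics/c9.png

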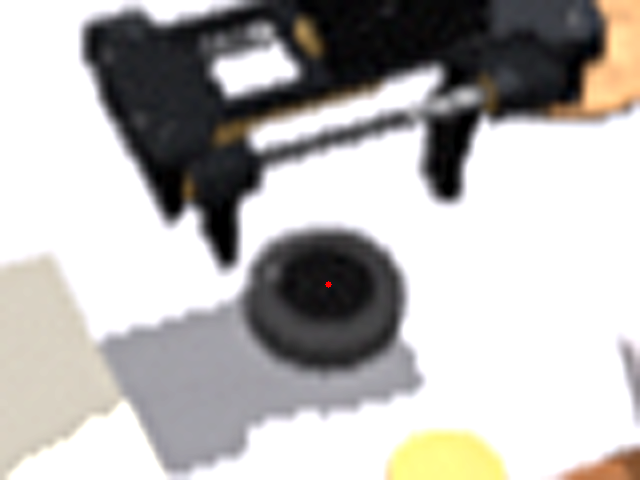

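The cap is where I measured it, between the open fingers. Descend and grip.

```bash
python3 -m creep '[[[1,-0.6,0.9,15,0,-0.002,0],[1,-0.6,0.9,30,0,-0.002,0],[1,-0.6,0.9,40,0,-0.002,0],[1,-0.6,0.9,48,0,-0.002,0],[1,-0.6,0.9,48,0,-0.002,0]]]' >/dev/null
python3 -m creep '[[[1,0,0,0,0,0,0],[1,0,0,0,0,0,0],[0.7,0,0,0,0,0,0],[0.6,0,0,0,0,0,0],[0.5,0,0,0,0,0,0]]]' 30 >/dev/null
python3 -m creep '[[[0.5,0,0,0,0,0,0],[0.5,0,0,0,0,0,0],[0.5,0,0,0,0,0,0],[0.5,0,0,0,0,0,0],[0.5,0,0,0,0,0,0]]]'
python3 -m creep '[[[0.5,0,0,-40,0,0,0],[0.5,0,0,-80,0,0,0],[0.5,8,50,-100,0,0,0],[0.5,16,100,-100,0,0,0],[0.5,24,150,-100,0,0,0]]]' >/dev/null
python3 -m creep '[[[0.5,4,50,0,0,0,0],[0.5,4,60,0,0,0,0],[0.5,4,60,0,0,0,0],[0.5,4,60,0,0,0,0],[0.5,4,60,0,0,0,0]]]' >/dev/null
python3 -m creep '[[[0.5,0,0,0,0,0,0],[0.5,0,0,0,0,0,0],[0.5,0,0,0,0,0,0],[0.5,0,0,0,0,0,0],[0.5,0,0,0,0,0,0]]]'
python3 -c "
from h import *
to(.4497,-.0638,.064,-.05)"
```

```text
time: 30.65
position: [0.4257, 0.1366, -0.0288]
tool_rot: [-3.14, 0.079, 0.002]
ft_force: [-0.5, 1.2, 2.5]
grip_width: 0.743
time: 32.15
position: [0.4426, -0.0693, 0.071]
tool_rot: [-3.141, 0.079, 0.003]
ft_force: [0.1, 0.4, -1.4]
grip_width: 0.745
t 32.1 tip [ 0.4427 -0.0693  0.1095] rows [ 6.8 -5.8 45.5] [-0.     0.002 -0.   ] F [ 0.1  0.4 -1.4] g 0.745 q6 -1.52
```

```bash
python3 -m creep '[[[0.5,6.1,-5.8,10,0,0.002,0],[0.5,6.1,-5.8,25,0,0.002,0],[0.5,6.1,-5.8,40,0,0.002,0],[0.5,6.1,-5.8,42,0,0.002,0],[0.5,6.1,-5.8,42,0,0.002,0]]]' >/dev/null
python3 -m creep '[[[0.5,0,0,0,0,0,0],[0.5,0,0,0,0,0,0],[0.5,0,0,0,0,0,0],[0.5,0,0,0,0,0,0],[0.5,0,0,0,0,0,0]]]' >/dev/null
python3 -c "
from h import *
to(.449,-.0638,.0567,-.05)"
python3 ok.py && python3 -m creep '[[[0.5,0,0,1,0,0,0],[0.5,0,0,2,0,0,0],[0.5,0,0,3,0,0,0],[0.5,0,0,3,0,0,0],[0.5,0,0,3,0,0,0]]]' >/dev/null
python3 ok.py && python3 -m creep '[[[0.5,0,0,1,0,0,0],[0.5,0,0,2,0,0,0],[0.5,0,0,2,0,0,0],[0.5,0,0,2,0,0,0],[0.5,0,0,2,0,0,0]]]' >/dev/null
python3 ok.py && python3 -m creep '[[[0.5,0,0,1,0,0,0],[0.5,0,0,2,0,0,0],[0.5,0,0,2,0,0,0],[0.5,0,0,2,0,0,0],[0.5,0,0,2,0,0,0]]]' >/dev/null
python3 ok.py && python3 -m creep '[[[0.5,0,0,1,0,0,0],[0.5,0,0,2,0,0,0],[0.5,0,0,2,0,0,0],[0.5,0,0,2,0,0,0],[0.5,0,0,2,0,0,0]]]' >/dev/null
python3 ok.py && python3 -m creep '[[[0.5,0,0,1,0,0,0],[0.5,0,0,1.5,0,0,0],[0.5,0,0,1.5,0,0,0],[0.5,0,0,1.5,0,0,0],[0.5,0,0,1.5,0,0,0]]]' >/dev/null
python3 ok.py
```

```text
t 33.1 tip [ 0.449  -0.0639  0.0677] rows [-0.  -0.1 11. ] [ 0.    -0.001 -0.   ] F [-0.6  0.4 -2.9] g 0.747 q6 -1.56
z 0.0292 [-0.6  0.4 -2.9]
z 0.0259 [-0.7  0.3 -2.3]
z 0.0240 [-0.7  0.2 -1.9]
z 0.0219 [ 0.4 -0.2 -2.1]
z 0.0199 [ 0.1 -0.7 -1.8]
z 0.0185 [ 0.4 -1.4 -2.2]
```

In, with its bottom at 0.0473 m. Release and go for the small cap.

```bash
python3 -m creep '[[[0.85,0,0,0,0,0,0],[0.85,0,0,0,0,0,0],[0.85,0,0,0,0,0,0],[0.85,0,0,0,0,0,0],[0.85,0,0,0,0,0,0]]]' >/dev/null
python3 -m creep '[[[0.85,0,0,-40,0,0,0],[0.85,0,0,-80,0,0,0],[0.8,0,-50,-100,0,0,-0.1],[0.8,0,-100,-100,0,0,-0.2],[0.8,0,-150,-100,0,0,-0.3]]]' >/dev/null
python3 -m creep '[[[0.8,15,-48,0,0,0,-0.1],[0.8,30,-95,0,0,0,-0.15],[0.8,45,-140,0,0,0,-0.15],[0.8,60,-185,0,0,0,-0.15],[0.8,60,-185,0,0,0,-0.15]]]' >/dev/null
python3 -m creep '[[[0.8,0,0,0,0,0,0],[0.8,0,0,0,0,0,0],[0.8,0,0,0,0,0,0],[0.8,0,0,0,0,0,0],[0.8,0,0,0,0,0,0]]]' >/dev/null
python3 -c "
from h import *
s=snap('scene','s9.png');t=snap('top','t9.png')
C=lambda x,y:((x+.5)/4-.5+288,(y+.5)/4-.5+140)
for nm,a,b,z in(('cover',C(323,172),(277,240),.065),('L',C(152,290),(305,204),.065),('S',(184,216),(418,170),.018)):
    for n,im,x in(('top',t,a),('scene',s,b)):
        try:
            p,k,_=blob(im,x,dark);print(nm,n,k,ray(n,p,z).round(4))
        except Exception as e:print(n,e)
to(.4398,.3493,.06,.4);to(.4398,.3493,.01,.4)"
```

```text
cover top 14 [ 0.5433 -0.1836  0.065 ]
cover scene 75 [ 0.5411 -0.1896  0.065 ]
L top 104 [ 0.4469 -0.0605  0.065 ]
L scene 159 [ 0.4454 -0.0617  0.065 ]
top min() iterable argument is empty
S scene 43 [0.4398 0.3485 0.018 ]
t 37.8 tip [0.4688 0.2759 0.1571] rows [  1.7 -79.   97.1] [ 0.    -0.    -0.001] F [-0.   0.3  0.5] g 0.795 q6 -1.87
t 37.8 tip [0.4688 0.2759 0.1571] rows [  1.7 -79.  147.1] [ 0.    -0.    -0.001] F [-0.   0.3  0.5] g 0.795 q6 -1.87
```

```bash
python3 -m creep '[[[0.8,1,-40,0,0,0,0],[0.8,1.7,-79,20,0,0,0],[0.8,1.7,-79,50,0,0,0],[0.8,1.7,-79,80,0,0,0],[0.8,1.7,-79,95,0,0,0]]]' >/dev/null
python3 -m creep '[[[0.8,0,0,0,0,0,0],[0.8,0,0,0,0,0,0],[0.8,0,0,0,0,0,0],[0.8,0,0,0,0,0,0],[0.8,0,0,0,0,0,0]]]' >/dev/null
python3 -c "
from h import *
to(.4398,.3493,.01,.4)
s=snap('scene','s10.png')
o=[]
for P in([.4398,.349,.018],[.4497,-.0638,.065]):
    p=proj('scene',P);u0,v0=int(p[0])-30,int(p[1])-30
    b=cv2.resize(s[v0:v0+60,u0:u0+65,::-1],None,fx=6,fy=6,interpolation=cv2.INTER_CUBIC)
    b=np.clip(b*1.8,0,255).astype(np.uint8);cv2.circle(b,(int((p[0]-u0+.5)*6),int((p[1]-v0+.5)*6)),2,(0,0,255),-1);o.append(b)
cv2.imwrite('pics/c10.png',np.hstack(o))"
```

```text
t 38.8 tip [0.4401 0.3502 0.063 ] rows [-0.7  0.7 53. ] [-0.    -0.002 -0.001] F [-0.2 -0.   0.5] g 0.799 q6 -2.11
```

View pics/c10.png

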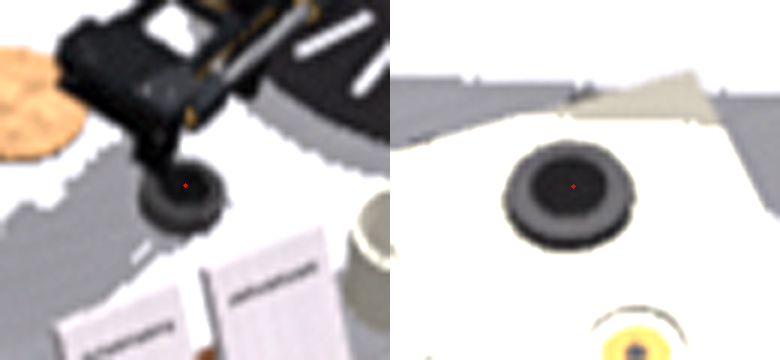

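The small cap sits under the open jaws, and the large cap looks seated in its recess. Grip the small cap.

```bash
python3 -m creep '[[[0.8,-0.7,0.7,15,0,-0.002,0],[0.8,-0.7,0.7,30,0,-0.002,0],[0.8,-0.7,0.7,42,0,-0.002,0],[0.8,-0.7,0.7,52,0,-0.002,0],[0.8,-0.7,0.7,52,0,-0.002,0]]]' >/dev/null
python3 -m creep '[[[0.8,0,0,0,0,0,0],[0.8,0,0,0,0,0,0],[0.5,0,0,0,0,0,0],[0.4,0,0,0,0,0,0],[0.3,0,0,0,0,0,0]]]' 30 >/dev/null
python3 -m creep '[[[0.3,0,0,0,0,0,0],[0.3,0,0,0,0,0,0],[0.3,0,0,0,0,0,0],[0.3,0,0,0,0,0,0],[0.3,0,0,0,0,0,0]]]'
python3 -m creep '[[[0.3,0,0,-40,0,0,0],[0.3,0,0,-80,0,0,0],[0.3,-10,45,-110,0,0,0],[0.3,-20,90,-110,0,0,0],[0.3,-30,135,-110,0,0,0]]]' >/dev/null
python3 -m creep '[[[0.3,-10,48,0,0,0,0],[0.3,-20,96,0,0,0,0],[0.3,-30,144,0,0,0,0],[0.3,-35,190,0,0,0,0],[0.3,-35,220,0,0,0,0]]]' >/dev/null
python3 -m creep '[[[0.3,0,0,0,0,0,0],[0.3,0,0,0,0,0,0],[0.3,0,0,0,0,0,0],[0.3,0,0,0,0,0,0],[0.3,0,0,0,0,0,0]]]'
python3 -c "
from h import *
to(.5476,-.0688,.066,.4)"
```

```text
time: 40.3
position: [0.4393, 0.3491, -0.0283]
tool_rot: [3.079, 0.624, -0.002]
ft_force: [-0.5, -0.4, 3.9]
grip_width: 0.539
time: 41.8
position: [0.5173, -0.002, 0.0816]
tool_rot: [3.078, 0.627, -0.003]
ft_force: [-0.4, -0.3, -1.7]
grip_width: 0.539
t 41.8 tip [ 0.5174 -0.002   0.1201] rows [ 1.7 73.3 54.1] [-0.     0.002  0.002] F [-0.4 -0.3 -1.7] g 0.539 q6 -1.29
```

```bash
python3 -m creep '[[[0.3,1.2,40,10,0,0.002,0],[0.3,1.2,73.3,25,0,0.002,0],[0.3,1.2,73.3,45,0,0.002,0],[0.3,1.2,73.3,51,0,0.002,0],[0.3,1.2,73.3,51,0,0.002,0]]]' >/dev/null
python3 -m creep '[[[0.3,0,0,0,0,0,0],[0.3,0,0,0,0,0,0],[0.3,0,0,0,0,0,0],[0.3,0,0,0,0,0,0],[0.3,0,0,0,0,0,0]]]' >/dev/null
python3 -c "
from h import *
to(.5472,-.069,.0572,.4)"
python3 ok.py && python3 -m creep '[[[0.3,0,0,1,0,0,0],[0.3,0,0,2,0,0,0],[0.3,0,0,3,0,0,0],[0.3,0,0,3,0,0,0],[0.3,0,0,3,0,0,0]]]' >/dev/null
python3 ok.py && python3 -m creep '[[[0.3,0,0,1,0,0,0],[0.3,0,0,2,0,0,0],[0.3,0,0,2,0,0,0],[0.3,0,0,2,0,0,0],[0.3,0,0,2,0,0,0]]]' >/dev/null
python3 ok.py && python3 -m creep '[[[0.3,0,0,1,0,0,0],[0.3,0,0,2,0,0,0],[0.3,0,0,2,0,0,0],[0.3,0,0,2,0,0,0],[0.3,0,0,2,0,0,0]]]' >/dev/null
python3 ok.py && python3 -m creep '[[[0.3,0,0,1,0,0,0],[0.3,0,0,2,0,0,0],[0.3,0,0,2,0,0,0],[0.3,0,0,2,0,0,0],[0.3,0,0,2,0,0,0]]]' >/dev/null
python3 ok.py && python3 -m creep '[[[0.3,0,0,1,0,0,0],[0.3,0,0,2,0,0,0],[0.3,0,0,2,0,0,0],[0.3,0,0,2,0,0,0],[0.3,0,0,2,0,0,0]]]' >/dev/null
python3 ok.py
```

```text
t 42.8 tip [ 0.5473 -0.0703  0.0694] rows [ 0.4 -1.2 12.2] [ 0.    -0.001 -0.   ] F [ 0.2 -0.6 -1.5] g 0.537 q6 -1.21
z 0.0309 [ 0.2 -0.6 -1.5]
z 0.0275 [ 0.1  0.1 -1.9]
z 0.0256 [ 0.1  0.8 -1.6]
z 0.0236 [-0.1  0.3 -0.7]
z 0.0216 [ 0.1 -0.6 -1.4]
z 0.0196 [ 0.3  0.7 -2. ]
```

The small cap is in. Release, lift, verify all three, and build a close composite of the panels.

```bash
python3 -m creep '[[[0.7,0,0,0,0,0,0],[0.7,0,0,0,0,0,0],[0.7,0,0,0,0,0,0],[0.7,0,0,0,0,0,0],[0.7,0,0,0,0,0,0]]]' >/dev/null
python3 -m creep '[[[0.7,0,0,-40,0,0,0],[0.7,0,0,-80,0,0,0],[0.7,-30,0,-120,0,0,0],[0.7,-60,0,-150,0,0,0],[0.7,-100,0,-150,0,0,0]]]' >/dev/null
python3 -m creep '[[[0.7,0,0,0,0,0,0],[0.7,0,0,0,0,0,0],[0.7,0,0,0,0,0,0],[0.7,0,0,0,0,0,0],[0.7,0,0,0,0,0,0]]]' >/dev/null
python3 -c "
from h import *
s=snap('scene','s11.png');to(.45,-.07,.2,0)
for nm,b in(('cover',(277,240)),('L',(305,204)),('S',tuple(proj('scene',[.5476,-.0688,.065])))):
    p,k,_=blob(s,b,dark);print(nm,k,ray('scene',p,.065).round(4))
t0=cv2.imread('pics/top0.png');s0=cv2.imread('pics/scene0.png')
f=lambda i,k:np.clip(1.5*cv2.resize(i,None,fx=k,fy=k,interpolation=cv2.INTER_CUBIC),0,255).astype(np.uint8)
a=f(t0[142:184,176:276],4);a2=f(s[170:245,225:325,::-1],4)
b=f(s0[165:245,375:465],6)[:,:400+0]
b=f(s0[167:247,380:455],6)
L=np.vstack([a,a2]);h=max(L.shape[0],b.shape[0])
pad=lambda i:np.pad(i,((0,h-i.shape[0]),(0,0),(0,0)))
o=np.hstack([pad(L),pad(b)])[:,:800];print(o.shape);cv2.imwrite('pics/c11.png',o)"
```

```text
t 46.9 tip [ 0.4554 -0.1087  0.2076] rows [ 10.1 -37.7   7.7] [-0.001  0.     0.401] F [ 0.2 -0.2 -0.6] g 0.698 q6 -0.97
cover 76 [ 0.5409 -0.1897  0.065 ]
L 109 [ 0.449  -0.0658  0.065 ]
S 62 [ 0.5482 -0.0711  0.065 ]
(480, 800, 3)
```

View pics/c11.png

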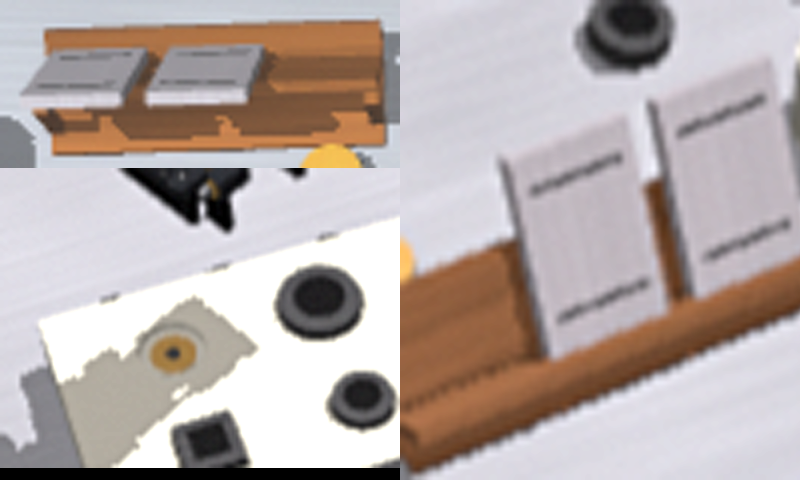

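All three parts sit flat in their recesses (lower left), and one small seat is free since that cap is absent. The panels' upper-face top corners are readable in both views, so I'll triangulate them.

```bash
python3 - <<'E'
from h import *
T=lambda x,y:((x+.5)/4-.5+176,(y+.5)/4-.5+142)
S=lambda x,y:((x-400+.5)/6-.5+380,(y+.5)/6-.5+167)
Q={}
for nm,a,b in[('A+',(150,92),(632,116)),('A-',(251,93),(505,160)),('B+',(24,92),(772,60)),('B-',(125,95),(655,100))]:
    Q[nm]=tri(T(*a),S(*b));print(nm,Q[nm].round(4),proj('top',Q[nm])-T(*a))
for k in'AB':
    d=Q[k+'+']-Q[k+'-'];print(k,np.linalg.norm(d),'yaw',np.arctan2(-d[0],d[1]),((Q[k+'+']+Q[k+'-'])/2).round(4))
# bottom-edge scene points on upper face: predict
for k,bl in(('A',(550,360)),('B',(690,298))):
    p=Q[k+'-']+.11*np.array([np.sin(.593),0,-np.cos(.593)]);q=proj('scene',p);print('pred bottom',(q[0]+.5-380)*6+400,(q[1]+.5-167)*6,'seen',bl,p.round(4))
E
```

```text
A+ [0.5697 0.2555 0.1178] [-0.68792012 -0.28925039]
A- [0.5697 0.1844 0.1182] [-0.36557227 -0.14845033]
B+ [0.5669 0.3404 0.1193] [-0.0330206  -0.01414439]
B- [0.5664 0.2714 0.1195] [-0.37538168 -0.1579278 ]
A 0.07105367148094616 yaw 0.00045991998973612204 [0.5697 0.2199 0.118 ]
B 0.0689810286580185 yaw -0.008096237727992277 [0.5666 0.3059 0.1194]
pred bottom 542.5834583807416 360.4875819042253 seen (550, 360) [0.6312 0.1844 0.027 ]
pred bottom 688.7196372918328 299.1718506210654 seen (690, 298) [0.6278 0.2714 0.0283]
```

Measurements agree: widths 71 and 69 mm against 70, and the top edges at z≈0.118. Stand yaw is about +0.036 and the tilt is confirmed. Now set up the tilted pre-grasp for panel A (y≈.22).

```bash
cat >> h.py <<'E'
def Rt(yaw,tilt):
    """tool for a panel: y=panel normal, z=-panel up; tilt towards robot"""
    ex=np.array([np.cos(yaw),np.sin(yaw),0]);k=np.array([0,0,1.])
    zp=-np.sin(tilt)*ex+np.cos(tilt)*k; n=np.cos(tilt)*ex+np.sin(tilt)*k
    return R.from_matrix(np.c_[np.cross(n,-zp),n,-zp]),zp,n
def to2(p,r1):
    s=ctrl.get_state();r=R.from_rotvec(s['tool_rot']);tip=s['position']-r.apply([0,0,.0385])
    # rows move the reported TCP: aim it, then express in the tool's axes now
    d=r.inv().apply(np.array(p)+r1.apply([0,0,.0385])-s['position'])*1000
    print('t %.1f tip'%s['time'],tip.round(4),'rows',d.round(1),(r.inv()*r1).as_rotvec().round(3),'F',s['ft_force'].round(1),'g %.3f'%s['grip_width'],'q',s['joint_positions'].round(2))
TOP={'A':np.array([.5697,.2197,.1185]),'B':np.array([.5666,.3052,.1185])}
def grasp(k,depth,yaw=.036,tilt=.593):
    r,zp,n=Rt(yaw,tilt);return TOP[k]-.005*n-depth*zp,r
SLOT={'M':(.6228,-.1324),'L':(.6274,-.0405),'R':(.6182,-.2243)}
E
python3 -m creep '[[[0.6,0,-30,-40,0,0,-0.14],[0.6,0,-60,-60,0,0,-0.28],[0.6,0,-60,-60,0,0,-0.42],[0.6,0,-60,-60,0,0,-0.56],[0.6,0,-60,-60,0,0,-0.70]]]' >/dev/null
python3 -m creep '[[[0.6,0,0,0,0,0,-0.14],[0.6,0,0,0,0,0,-0.28],[0.6,0,0,0,0,0,-0.42],[0.6,0,0,0,0,0,-0.50],[0.6,0,0,0,0,0,-0.50]]]' >/dev/null
python3 -m creep '[[[0.6,0,0,0,0,0,0],[0.6,0,0,0,0,0,0],[0.6,0,0,0,0,0,0],[0.6,0,0,0,0,0,0],[0.6,0,0,0,0,0,0]]]' >/dev/null
python3 -c "
from h import *
to2(*grasp('A',-.06));to2(*grasp('A',.034))"
```

```text
t 48.4 tip [ 0.4316 -0.0541  0.2681] rows [269.6 129.7  96.1] [-0.593  0.002 -0.007] F [-0.1 -0.2 -0.7] g 0.600 q [ 0.55 -0.16 -0.43  1.86 -0.06  1.42  0.16]
t 48.4 tip [ 0.4316 -0.0541  0.2681] rows [270.  182.2 174. ] [-0.593  0.002 -0.007] F [-0.1 -0.2 -0.7] g 0.600 q [ 0.55 -0.16 -0.43  1.86 -0.06  1.42  0.16]
```

```bash
python3 -m creep '[[[0.45,45,15,0,0,0,0],[0.45,90,30,0,-0.1,0,0],[0.45,135,45,0,-0.2,0,0],[0.45,180,60,0,-0.3,0,0],[0.45,225,80,10,-0.4,0,0]]]' >/dev/null
python3 -c "
from h import *
to2(*grasp('A',-.06))"
python3 -m creep '[[[0.45,0,0,0,0,0,0],[0.45,0,0,0,0,0,0],[0.45,0,0,0,0,0,0],[0.45,0,0,0,0,0,0],[0.45,0,0,0,0,0,0]]]' >/dev/null
python3 -c "
from h import *
to2(*grasp('A',-.06))"
```

```text
t 48.9 tip [0.4912 0.174  0.2565] rows [43.2  9.7 99.7] [-0.186  0.003 -0.008] F [ 1.1 -2.1 -0.5] g 0.454 q [ 0.24 -0.29 -0.63  2.02 -0.03  0.98 -0.36]
t 49.4 tip [0.4907 0.1709 0.2554] rows [46.5 11.5 98.7] [-0.193  0.005 -0.009] F [-0.2  0.7  0.4] g 0.449 q [ 0.24 -0.29 -0.62  2.01 -0.03  0.99 -0.35]
```

```bash
python3 -m creep '[[[0.45,15,5,30,-0.05,0,0],[0.45,30,8,60,-0.1,0,-0.005],[0.45,46,11,98,-0.193,0.005,-0.009],[0.45,46,11,98,-0.193,0.005,-0.009],[0.45,46,11,98,-0.193,0.005,-0.009]]]' >/dev/null
python3 -m creep '[[[0.45,0,0,0,0,0,0],[0.45,0,0,0,0,0,0],[0.45,0,0,0,0,0,0],[0.45,0,0,0,0,0,0],[0.45,0,0,0,0,0,0]]]' >/dev/null
python3 -c "
from h import *
to2(*grasp('A',-.06));to2(*grasp('A',-.01))
s=snap('scene','s12.png');st=ctrl.get_state();r=R.from_rotvec(st['tool_rot']);tip=st['position']-r.apply([0,0,.0385])
u0,v0=345,130
b=np.clip(1.6*cv2.resize(s[v0:v0+95,u0:u0+125,::-1],None,fx=6,fy=6,interpolation=cv2.INTER_CUBIC),0,255).astype(np.uint8)
for P,c in((tip,(0,0,255)),(tip+r.apply([0,.02,0]),(0,255,0)),(tip-r.apply([0,.02,0]),(0,255,0)),(TOP['A'],(255,0,255))):
    p=proj('scene',P);cv2.circle(b,(int((p[0]-u0+.5)*6),int((p[1]-v0+.5)*6)),3,c,-1)
cv2.imwrite('pics/c12.png',b)"
```

```text
t 50.4 tip [0.5307 0.2195 0.1661] rows [-1.3  0.7  1.3] [ 0.001 -0.002  0.002] F [-0.5 -0.5 -0.2] g 0.450 q [ 0.33 -0.18 -0.89  2.18  0.28  0.58 -0.74]
t 50.4 tip [0.5307 0.2195 0.1661] rows [-1.4  0.7 51.3] [ 0.001 -0.002  0.002] F [-0.5 -0.5 -0.2] g 0.450 q [ 0.33 -0.18 -0.89  2.18  0.28  0.58 -0.74]
```

View pics/c12.png

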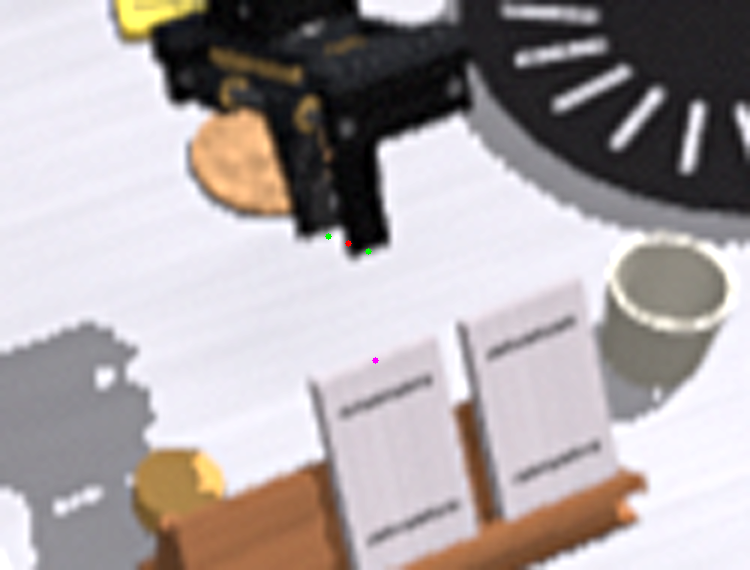

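The fingertips match the predicted points, so the tip offset holds in the tilted pose too. Advance along the panel and grip.

```bash
python3 -m creep '[[[0.45,-1.3,0.7,15,0,-0.002,0.002],[0.45,-1.3,0.7,30,0,-0.002,0.002],[0.45,-1.3,0.7,45,0,-0.002,0.002],[0.45,-1.3,0.7,51,0,-0.002,0.002],[0.45,-1.3,0.7,51,0,-0.002,0.002]]]' >/dev/null
python3 -m creep '[[[0.45,0,0,0,0,0,0],[0.45,0,0,0,0,0,0],[0.45,0,0,0,0,0,0],[0.45,0,0,0,0,0,0],[0.45,0,0,0,0,0,0]]]' >/dev/null
python3 -c "
from h import *
to2(*grasp('A',.034))"
python3 ok.py && python3 -m creep '[[[0.45,0,0,5,0,0,0],[0.45,0,0,10,0,0,0],[0.45,0,0,15,0,0,0],[0.45,0,0,20,0,0,0],[0.45,0,0,20,0,0,0]]]' >/dev/null
python3 ok.py && python3 -m creep '[[[0.45,0,0,5,0,0,0],[0.45,0,0,10,0,0,0],[0.45,0,0,15,0,0,0],[0.45,0,0,20,0,0,0],[0.45,0,0,24,0,0,0]]]' >/dev/null
python3 -m creep '[[[0.45,0,0,0,0,0,0],[0.45,0,0,0,0,0,0],[0.45,0,0,0,0,0,0],[0.45,0,0,0,0,0,0],[0.45,0,0,0,0,0,0]]]' >/dev/null
python3 -c "
from h import *
to2(*grasp('A',.034))"
```

```text
t 51.4 tip [0.5596 0.2195 0.124 ] rows [-0.1  0.2 44.2] [0.001 0.    0.001] F [0.1 0.2 0.2] g 0.452 q [ 0.42 -0.   -1.01  2.17  0.6   0.54 -1.01]
z 0.0921 [0.1 0.2 0.2]
z 0.0746 [-0.6  0.6  0.8]
t 52.9 tip [0.5842 0.2203 0.0874] rows [-0.1  0.4  0.1] [0.    0.    0.001] F [-0.9 -0.1 -0.2] g 0.449 q [ 0.35  0.16 -0.96  2.15  0.9   0.54 -1.24]
```

```bash
python3 -m creep '[[[0.3,0,0,0,0,0,0],[0.25,0,0,0,0,0,0],[0.2,0,0,0,0,0,0],[0.15,0,0,0,0,0,0],[0.1,0,0,0,0,0,0]]]' 8
python3 -m creep '[[[0.05,0,0,0,0,0,0],[0.05,0,0,0,0,0,0],[0.05,0,0,0,0,0,0],[0.05,0,0,0,0,0,0],[0.05,0,0,0,0,0,0]]]' 8
python3 -m creep '[[[0.0,0,0,0,0,0,0],[0.0,0,0,0,0,0,0],[0.0,0,0,0,0,0,0],[0.0,0,0,0,0,0,0],[0.0,0,0,0,0,0,0]]]' 35
python3 -c "
from h import *
to2(*grasp('A',.034))"
```

```text
time: 53.4
position: [0.6062, 0.2212, 0.0558]
tool_rot: [1.852, 1.921, 0.588]
ft_force: [2.0, -1.2, 2.9]
grip_width: 0.141
time: 53.9
position: [0.6068, 0.2212, 0.0563]
tool_rot: [1.851, 1.92, 0.589]
ft_force: [5.7, 0.0, 1.3]
grip_width: 0.119
time: 54.4
position: [0.6071, 0.2213, 0.0566]
tool_rot: [1.851, 1.92, 0.589]
ft_force: [7.2, 0.4, 0.7]
grip_width: 0.116
t 54.4 tip [0.5856 0.2205 0.0885] rows [-0.2 -1.5  0.2] [ 0.003 -0.     0.001] F [7.2 0.4 0.7] g 0.116 q [ 0.35  0.16 -0.96  2.15  0.9   0.54 -1.24]
```

```bash
python3 -m creep '[[[0,0,0,-15,0,0,0],[0,0,0,-35,0,0,0],[0,0,0,-60,0,0,0],[0,0,0,-85,0,0,0],[0,0,0,-100,0,0,0]]]'
python3 -m creep '[[[0,0,0,0,0,0,0],[0,0,0,0,0,0,0],[0,0,0,0,0,0,0],[0,0,0,0,0,0,0],[0,0,0,0,0,0,0]]]' >/dev/null
python3 -c "
from h import *
r=Rt(-.05,0)[0]
to2((.56,.15,.24),r);to2((*SLOT['R'],.23),r)"
```

```text
time: 54.9
position: [0.5479, 0.219, 0.1381]
tool_rot: [1.853, 1.922, 0.585]
ft_force: [1.0, -0.8, -1.8]
grip_width: 0.117
t 55.4 tip [0.5279 0.2182 0.1689] rows [-69.3  42.7 -49.1] [ 0.59  -0.026  0.084] F [ 0.1 -0.2 -1.7] g 0.112 q [ 0.4  -0.21 -0.94  2.17  0.22  0.59 -0.69]
t 55.4 tip [0.5279 0.2182 0.1689] rows [-445.5   74.2  -16. ] [ 0.59  -0.026  0.084] F [ 0.1 -0.2 -1.7] g 0.112 q [ 0.4  -0.21 -0.94  2.17  0.22  0.59 -0.69]
```

```bash
python3 -m creep '[[[0,-15,10,-15,0.12,0,0.02],[0,-30,20,-30,0.25,-0.01,0.04],[0,-45,30,-40,0.37,-0.02,0.06],[0,-60,38,-49,0.49,-0.026,0.08],[0,-69,43,-49,0.59,-0.026,0.084]]]' >/dev/null
python3 -m creep '[[[0,0,0,0,0,0,0],[0,0,0,0,0,0,0],[0,0,0,0,0,0,0],[0,0,0,0,0,0,0],[0,0,0,0,0,0,0]]]' >/dev/null
python3 -c "
from h import *
r=Rt(-.05,0)[0]
to2((*SLOT['R'],.23),r)"
```

```text
t 56.4 tip [0.5597 0.1511 0.2421] rows [-372.    76.5   13.1] [0.005 0.002 0.001] F [ 0.2  0.1 -2.3] g 0.114 q [ 0.35  0.23 -0.78  1.58  0.17  1.39 -0.49]
```

```bash
python3 -m creep '[[[0,-45,10,0,0,0,0],[0,-90,20,0,0,0,0],[0,-135,30,0,0,0,0],[0,-180,40,0,0,0,0],[0,-225,50,0,0,0,0]]]' >/dev/null
python3 -m creep '[[[0,-45,8,0,0,0,0],[0,-90,16,0,0,0,0],[0,-130,22,5,0,0,0],[0,-147,26.5,13,0,0,0],[0,-147,26.5,13,0,0,0]]]' >/dev/null
python3 -m creep '[[[0,0,0,0,0,0,0],[0,0,0,0,0,0,0],[0,0,0,0,0,0,0],[0,0,0,0,0,0,0],[0,0,0,0,0,0,0]]]' >/dev/null
python3 -c "
from h import *
r=Rt(-.05,0)[0]
to2((*SLOT['R'],.15),r);to2((*SLOT['R'],.096),r)
s=snap('scene','s13.png');st=ctrl.get_state()
u0,v0=205,175
b=np.clip(1.6*cv2.resize(s[v0:v0+95,u0:u0+125,::-1],None,fx=6,fy=6,interpolation=cv2.INTER_CUBIC),0,255).astype(np.uint8)
rr=R.from_rotvec(st['tool_rot']);tip=st['position']-rr.apply([0,0,.0385])
for P,c in ([(tip+rr.apply([a,bb,.076]),(0,0,255)) for a in(-.035,.035) for bb in(-.005,.005)]+[((*SLOT['R'],.054),(0,255,0))]):
    p=proj('scene',P);cv2.circle(b,(int((p[0]-u0+.5)*6),int((p[1]-v0+.5)*6)),3,c,-1)
cv2.imwrite('pics/c13.png',b)"
```

```text
t 57.9 tip [ 0.6184 -0.2241  0.2292] rows [-0.1 -0.6 79.2] [0.003 0.001 0.001] F [-0.   0.1 -1.6] g 0.109 q [ 0.73  0.38 -0.57  1.41  0.21  1.41  0.12]
t 57.9 tip [ 0.6184 -0.2241  0.2292] rows [ -0.   -0.7 133.2] [0.003 0.001 0.001] F [-0.   0.1 -1.6] g 0.109 q [ 0.73  0.38 -0.57  1.41  0.21  1.41  0.12]
```

View pics/c13.png

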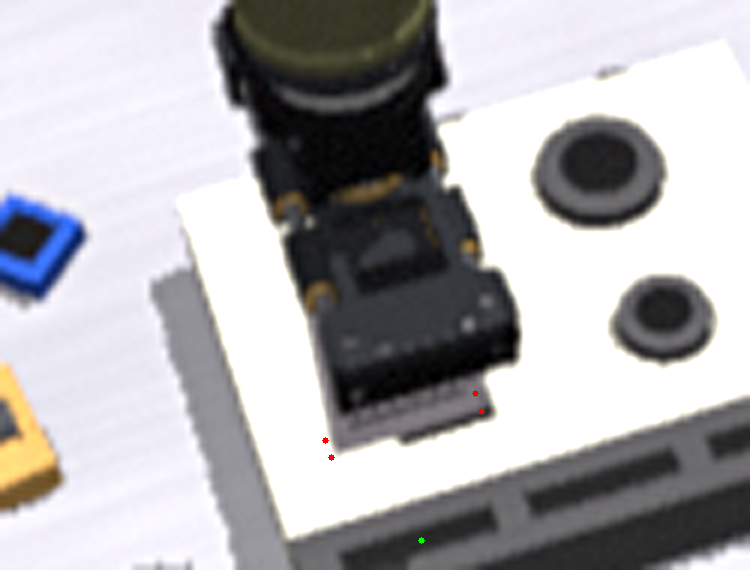

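The panel hangs upright. Its lower edge looks about 1.2 px (≈3 mm) towards +y of the predicted one, so I'll correct by -3 mm and lower with the guard.

```bash
python3 -m creep '[[[0,-3,-0.6,20,0.003,0,0],[0,-3,-0.6,45,0.003,0,0],[0,-3,-0.6,70,0.003,0,0],[0,-3,-0.6,84,0.003,0,0],[0,-3,-0.6,84,0.003,0,0]]]' >/dev/null
python3 -m creep '[[[0,0,0,0,0,0,0],[0,0,0,0,0,0,0],[0,0,0,0,0,0,0],[0,0,0,0,0,0,0],[0,0,0,0,0,0,0]]]' >/dev/null
python3 -c "
from h import *
r=Rt(-.05,0)[0]
to2((*SLOT['R'],.096),r)"
python3 ok.py && python3 -m creep '[[[0,0,0,2,0,0,0],[0,0,0,4,0,0,0],[0,0,0,6,0,0,0],[0,0,0,8,0,0,0],[0,0,0,8,0,0,0]]]' >/dev/null
python3 ok.py && python3 -m creep '[[[0,0,0,1,0,0,0],[0,0,0,2,0,0,0],[0,0,0,3,0,0,0],[0,0,0,4,0,0,0],[0,0,0,4,0,0,0]]]' >/dev/null
python3 ok.py && python3 -m creep '[[[0,0,0,1,0,0,0],[0,0,0,2,0,0,0],[0,0,0,3,0,0,0],[0,0,0,4,0,0,0],[0,0,0,4,0,0,0]]]' >/dev/null
python3 ok.py && python3 -m creep '[[[0,0,0,1,0,0,0],[0,0,0,2,0,0,0],[0,0,0,3,0,0,0],[0,0,0,4,0,0,0],[0,0,0,4,0,0,0]]]' >/dev/null
python3 ok.py && python3 -m creep '[[[0,0,0,1,0,0,0],[0,0,0,2,0,0,0],[0,0,0,3,0,0,0],[0,0,0,4,0,0,0],[0,0,0,4,0,0,0]]]' >/dev/null
python3 ok.py && python3 -m creep '[[[0,0,0,1,0,0,0],[0,0,0,2,0,0,0],[0,0,0,3,0,0,0],[0,0,0,4,0,0,0],[0,0,0,4,0,0,0]]]' >/dev/null
python3 ok.py
```

```text
t 59.0 tip [ 0.6181 -0.228   0.1454] rows [ 3.8 -0.1 49.4] [ 0.001  0.001 -0.   ] F [ 0.   0.7 -1.5] g 0.109 q [ 0.73  0.44 -0.55  1.51  0.24  1.26  0.1 ]
z 0.1069 [ 0.   0.7 -1.5]
z 0.0977 [ 0.8 -1.  -2.3]
z 0.0941 [-0.2 -0.1 -2. ]
z 0.0901 [-0.1 -0.6 -1.9]
z 0.0861 [ 0.7 -0.7 -0.9]
z 0.0821 [-0.  -0.1 -2. ]
z 0.0781 [ 0.2 -0.5 -1.4]
```

It's inside the slot. Continue down.

```bash
python3 ok.py && python3 -m creep '[[[0,0,0,2,0,0,0],[0,0,0,4,0,0,0],[0,0,0,6,0,0,0],[0,0,0,8,0,0,0],[0,0,0,8,0,0,0]]]' >/dev/null
python3 ok.py && python3 -m creep '[[[0,0,0,1,0,0,0],[0,0,0,2,0,0,0],[0,0,0,3,0,0,0],[0,0,0,4,0,0,0],[0,0,0,4,0,0,0]]]' >/dev/null
python3 ok.py && python3 -m creep '[[[0,0,0,1,0,0,0],[0,0,0,2,0,0,0],[0,0,0,3,0,0,0],[0,0,0,4,0,0,0],[0,0,0,4,0,0,0]]]' >/dev/null
python3 ok.py && python3 -m creep '[[[0,0,0,1,0,0,0],[0,0,0,2,0,0,0],[0,0,0,2,0,0,0],[0,0,0,2,0,0,0]]]' >/dev/null
python3 ok.py && python3 -m creep '[[[0,0,0,1,0,0,0],[0,0,0,2,0,0,0],[0,0,0,2,0,0,0],[0,0,0,2,0,0,0]]]' >/dev/null
python3 ok.py && python3 -m creep '[[[0,0,0,1,0,0,0],[0,0,0,2,0,0,0],[0,0,0,2,0,0,0],[0,0,0,2,0,0,0]]]' >/dev/null
python3 ok.py && python3 -m creep '[[[0,0,0,1,0,0,0],[0,0,0,2,0,0,0],[0,0,0,2,0,0,0],[0,0,0,2,0,0,0]]]' >/dev/null
python3 ok.py
```

```text
z 0.0781 [ 0.2 -0.5 -1.4]
z 0.0698 [-1.5  0.  -1.8]
z 0.0661 [ 0.4  0.4 -0.2]
z 0.0621 [-0.6  0.8 -1.5]
z 0.0602 [ 0.7 -0.5 -1.6]
z 0.0588 [0.1 0.8 1.2]
z 0.0587 [-3.4  1.3  9.2]
z 0.0587 [-3.4  1.3  9.2]
```

Bottomed out at the expected depth. Release and go for panel B, allowing for its +3 mm y offset.

```bash
python3 -m creep '[[[0.1,0,0,-2,0,0,0],[0.2,0,0,-2,0,0,0],[0.3,0,0,-2,0,0,0],[0.4,0,0,-2,0,0,0],[0.45,0,0,-2,0,0,0]]]' 
python3 -m creep '[[[0.45,0,0,0,0,0,0],[0.45,0,0,-20,0,0,0],[0.45,0,0,-60,0,0,0],[0.45,0,0,-100,0,0,0],[0.45,0,0,-140,0,0,0]]]' >/dev/null
python3 -m creep '[[[0.45,45,-10,0,0,0,0],[0.45,90,-20,0,0,0,0],[0.45,135,-30,0,0,0,0],[0.45,180,-40,0,0,0,0],[0.45,225,-50,0,0,0,0]]]' >/dev/null
python3 -m creep '[[[0.45,45,-10,0,0,0,0],[0.45,90,-20,0,0,0,0],[0.45,135,-30,0,0,0,0],[0.45,180,-35,0,0,0,0],[0.45,225,-35,0,0,0,0]]]' >/dev/null
python3 -m creep '[[[0.45,0,0,0,0,0,0],[0.45,0,0,0,0,0,0],[0.45,0,0,0,0,0,0],[0.45,0,0,0,0,0,0],[0.45,0,0,0,0,0,0]]]' >/dev/null
python3 -c "
from h import *
to2(*grasp('B',-.06))
s=snap('scene','s14.png')"
```

```text
time: 65.15
position: [0.6177, -0.2279, 0.058]
tool_rot: [-2.276, -2.165, 0.001]
ft_force: [-0.0, 0.4, -0.2]
grip_width: 0.384
t 67.2 tip [0.556  0.2242 0.2365] rows [80.2 -9.8 64.4] [-0.593  0.027 -0.086] F [-0.   0.1  0.2] g 0.447 q [ 0.23  0.3  -0.81  1.54  0.22  1.4  -0.64]
```

```bash
sed -i "s/\[.5666,.3052,.1185\]/[.5666,.3072,.1185]/" h.py
python3 -m creep '[[[0.45,30,-5,0,-0.12,0,-0.02],[0.45,60,-9,10,-0.25,0.01,-0.04],[0.45,82,-10,30,-0.38,0.02,-0.06],[0.45,82,-10,50,-0.5,0.027,-0.086],[0.45,82,-10,64,-0.593,0.027,-0.086]]]' >/dev/null
python3 -m creep '[[[0.45,0,0,0,0,0,0],[0.45,0,0,0,0,0,0],[0.45,0,0,0,0,0,0],[0.45,0,0,0,0,0,0],[0.45,0,0,0,0,0,0]]]' >/dev/null
python3 -m creep '[[[0.45,0,0,0,0,0,0],[0.45,0,0,0,0,0,0],[0.45,0,0,0,0,0,0]]]' >/dev/null
python3 -c "
from h import *
to2(*grasp('B',-.01))"
```

```text
t 68.5 tip [0.5282 0.3074 0.166 ] rows [-1.7  0.3 50.8] [-0.    -0.002  0.002] F [-0.2  0.6  0.1] g 0.455 q [ 0.1   0.   -0.9   2.07  0.62  0.72 -1.16]
```

```bash
python3 -m creep '[[[0.45,-1,0.3,15,0,-0.002,0.002],[0.45,-1,0.3,30,0,-0.002,0.002],[0.45,-1,0.3,45,0,-0.002,0.002],[0.45,-1,0.3,51,0,-0.002,0.002],[0.45,-1,0.3,51,0,-0.002,0.002]]]' >/dev/null
python3 -m creep '[[[0.45,0,0,0,0,0,0],[0.45,0,0,0,0,0,0],[0.45,0,0,0,0,0,0],[0.45,0,0,0,0,0,0],[0.45,0,0,0,0,0,0]]]' >/dev/null
python3 ok.py && python3 -m creep '[[[0.45,0,0,5,0,0,0],[0.45,0,0,10,0,0,0],[0.45,0,0,15,0,0,0],[0.45,0,0,20,0,0,0],[0.45,0,0,20,0,0,0]]]' >/dev/null
python3 ok.py && python3 -m creep '[[[0.45,0,0,5,0,0,0],[0.45,0,0,10,0,0,0],[0.45,0,0,15,0,0,0],[0.45,0,0,20,0,0,0],[0.45,0,0,24,0,0,0]]]' >/dev/null
python3 -m creep '[[[0.45,0,0,0,0,0,0],[0.45,0,0,0,0,0,0],[0.45,0,0,0,0,0,0],[0.45,0,0,0,0,0,0],[0.45,0,0,0,0,0,0]]]' >/dev/null
python3 -c "
from h import *
to2(*grasp('B',.034))"
python3 -m creep '[[[0.3,0,0,0,0,0,0],[0.25,0,0,0,0,0,0],[0.2,0,0,0,0,0,0],[0.15,0,0,0,0,0,0],[0.1,0,0,0,0,0,0]]]' 8 >/dev/null
python3 -m creep '[[[0.05,0,0,0,0,0,0],[0.05,0,0,0,0,0,0],[0.05,0,0,0,0,0,0],[0.05,0,0,0,0,0,0],[0.05,0,0,0,0,0,0]]]' 8 >/dev/null
python3 -m creep '[[[0.0,0,0,0,0,0,0],[0.0,0,0,0,0,0,0],[0.0,0,0,0,0,0,0],[0.0,0,0,0,0,0,0],[0.0,0,0,0,0,0,0]]]' 35
python3 -c "
from h import *
to2(*grasp('B',.034))"
```

```text
z 0.0923 [ 0.  -1.3 -0. ]
z 0.0741 [-0.4 -0.9  0.3]
t 71.0 tip [0.5815 0.3085 0.0876] rows [-0.7 -0.1  0. ] [0.001 0.    0.   ] F [0.  0.3 0.4] g 0.451 q [ 0.02  0.26 -0.82  2.05  0.99  0.68 -1.43]
time: 72.5
position: [0.6036, 0.3092, 0.056]
tool_rot: [1.852, 1.92, 0.588]
ft_force: [4.9, 0.8, 1.2]
grip_width: 0.114
t 72.5 tip [0.5821 0.3084 0.0879] rows [-0.6 -0.8 -0.1] [0.001 0.    0.   ] F [4.9 0.8 1.2] g 0.114 q [ 0.02  0.26 -0.82  2.05  0.99  0.68 -1.43]
```

Gripped. Withdraw along the panel, swing upright and carry to slot M.

```bash
python3 -m creep '[[[0,0,0,-15,0,0,0],[0,0,0,-35,0,0,0],[0,0,0,-60,0,0,0],[0,0,0,-85,0,0,0],[0,0,0,-100,0,0,0]]]' >/dev/null
python3 -m creep '[[[0,0,0,0,0,0,0],[0,0,0,0,0,0,0],[0,0,0,0,0,0,0],[0,0,0,0,0,0,0],[0,0,0,0,0,0,0]]]' >/dev/null
python3 -m creep '[[[0,-15,10,-15,0.12,0,0.02],[0,-30,20,-30,0.25,-0.01,0.04],[0,-45,30,-40,0.37,-0.02,0.06],[0,-60,38,-49,0.49,-0.026,0.08],[0,-69,43,-49,0.59,-0.026,0.084]]]' >/dev/null
python3 -m creep '[[[0,0,0,0,0,0,0],[0,0,0,0,0,0,0],[0,0,0,0,0,0,0],[0,0,0,0,0,0,0],[0,0,0,0,0,0,0]]]' >/dev/null
python3 -c "
from h import *
r=Rt(-.05,0)[0]
to2((*SLOT['M'],.23),r)"
```

```text
t 74.5 tip [0.5568 0.2393 0.2421] rows [-368.    83.9   12.9] [0.004 0.001 0.001] F [-0.2  0.1 -1.4] g 0.114 q [ 0.19  0.31 -0.79  1.52  0.22  1.41 -0.66]
```

```bash
python3 -m creep '[[[0,-45,10,0,0,0,0],[0,-90,20,0,0,0,0],[0,-135,30,0,0,0,0],[0,-180,40,0,0,0,0],[0,-225,50,0,0,0,0]]]' >/dev/null
python3 -m creep '[[[0,-45,10,0,0,0,0],[0,-90,20,0,0,0,0],[0,-130,28,5,0,0,0],[0,-143,34,13,0,0,0],[0,-143,34,13,0,0,0]]]' >/dev/null
python3 -m creep '[[[0,0,0,0,0,0,0],[0,0,0,0,0,0,0],[0,0,0,0,0,0,0],[0,0,0,0,0,0,0],[0,0,0,0,0,0,0]]]' >/dev/null
python3 -c "
from h import *
r=Rt(-.05,0)[0]
to2((*SLOT['M'],.145),r)
s=snap('scene','s15.png');st=ctrl.get_state()
u0,v0=215,165
b=np.clip(1.6*cv2.resize(s[v0:v0+95,u0:u0+125,::-1],None,fx=6,fy=6,interpolation=cv2.INTER_CUBIC),0,255).astype(np.uint8)
rr=R.from_rotvec(st['tool_rot']);tip=st['position']-rr.apply([0,0,.0385])
for P,c in ([(tip+rr.apply([a,bb,.076]),(0,0,255)) for a in(-.035,.035) for bb in(-.005,.005)]+[((*SLOT['M'],.054),(0,255,0))]):
    p=proj('scene',P);cv2.circle(b,(int((p[0]-u0+.5)*6),int((p[1]-v0+.5)*6)),3,c,-1)
cv2.imwrite('pics/c14.png',b)"
```

```text
t 76.0 tip [ 0.6231 -0.1324  0.2293] rows [ 0.1 -0.7 84.3] [0.003 0.001 0.   ] F [-0.5  0.4 -1.2] g 0.114 q [ 0.64  0.35 -0.61  1.46  0.2   1.39 -0.02]
```

View pics/c14.png

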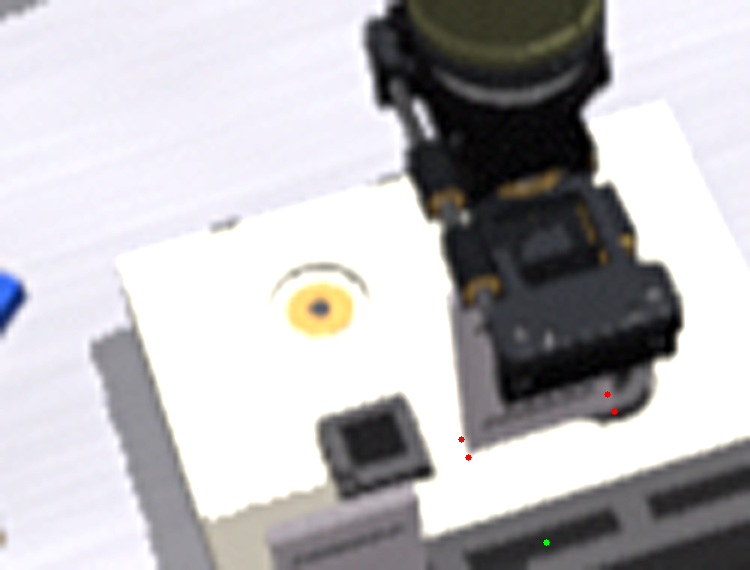

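The panel in slot R stands. This one is within about 1.5 mm of prediction, so I'll correct by -1 mm and insert.

```bash
python3 -m creep '[[[0,-1,-0.7,20,0.003,0,0],[0,-1,-0.7,45,0.003,0,0],[0,-1,-0.7,70,0.003,0,0],[0,-1,-0.7,84,0.003,0,0],[0,-1,-0.7,84,0.003,0,0]]]' >/dev/null
python3 -m creep '[[[0,0,0,0,0,0,0],[0,0,0,0,0,0,0],[0,0,0,0,0,0,0],[0,0,0,0,0,0,0],[0,0,0,0,0,0,0]]]' >/dev/null
python3 -c "
from h import *
r=Rt(-.05,0)[0]
to2((*SLOT['M'],.096),r)"
python3 ok.py && python3 -m creep '[[[0,0,0,2,0,0,0],[0,0,0,4,0,0,0],[0,0,0,6,0,0,0],[0,0,0,8,0,0,0],[0,0,0,8,0,0,0]]]' >/dev/null
python3 ok.py && python3 -m creep '[[[0,0,0,1,0,0,0],[0,0,0,2,0,0,0],[0,0,0,3,0,0,0],[0,0,0,4,0,0,0],[0,0,0,4,0,0,0]]]' >/dev/null
python3 ok.py && python3 -m creep '[[[0,0,0,1,0,0,0],[0,0,0,2,0,0,0],[0,0,0,3,0,0,0],[0,0,0,4,0,0,0],[0,0,0,4,0,0,0]]]' >/dev/null
python3 ok.py && python3 -m creep '[[[0,0,0,1,0,0,0],[0,0,0,2,0,0,0],[0,0,0,3,0,0,0],[0,0,0,4,0,0,0],[0,0,0,4,0,0,0]]]' >/dev/null
python3 ok.py && python3 -m creep '[[[0,0,0,1,0,0,0],[0,0,0,2,0,0,0],[0,0,0,3,0,0,0],[0,0,0,4,0,0,0],[0,0,0,4,0,0,0]]]' >/dev/null
python3 ok.py && python3 -m creep '[[[0,0,0,1,0,0,0],[0,0,0,2,0,0,0],[0,0,0,3,0,0,0],[0,0,0,4,0,0,0],[0,0,0,4,0,0,0]]]' >/dev/null
python3 ok.py && python3 -m creep '[[[0,0,0,1,0,0,0],[0,0,0,2,0,0,0],[0,0,0,3,0,0,0],[0,0,0,4,0,0,0],[0,0,0,4,0,0,0]]]' >/dev/null
python3 ok.py && python3 -m creep '[[[0,0,0,1,0,0,0],[0,0,0,2,0,0,0],[0,0,0,3,0,0,0],[0,0,0,4,0,0,0],[0,0,0,4,0,0,0]]]' >/dev/null
python3 ok.py && python3 -m creep '[[[0,0,0,1,0,0,0],[0,0,0,2,0,0,0],[0,0,0,3,0,0,0],[0,0,0,4,0,0,0],[0,0,0,4,0,0,0]]]' >/dev/null
python3 ok.py && python3 -m creep '[[[0,0,0,1,0,0,0],[0,0,0,2,0,0,0],[0,0,0,2,0,0,0],[0,0,0,2,0,0,0]]]' >/dev/null
python3 ok.py
```

```text
t 77.0 tip [ 0.6228 -0.1343  0.1455] rows [ 2.  -0.2 49.5] [ 0.001  0.001 -0.001] F [-0.8  0.  -2.1] g 0.111 q [ 0.64  0.4  -0.6   1.57  0.23  1.25 -0.05]
z 0.1070 [-0.8  0.  -2.1]
z 0.0980 [ 0.2  0.4 -2.5]
z 0.0943 [ 0.1 -0.  -2. ]
z 0.0903 [ 0.5  0.6 -2.1]
z 0.0863 [ 0.  -0.3 -2.2]
z 0.0822 [ 0.4 -1.2 -1.3]
z 0.0783 [-0.5 -0.4 -2.2]
z 0.0743 [-0.2 -0.3 -1.9]
z 0.0703 [-0.7  0.4 -1.9]
z 0.0663 [ 0.3 -0.2 -1.8]
z 0.0645 [-0.4 -0.7 -1.6]
```

```bash
python3 ok.py && python3 -m creep '[[[0,0,0,1,0,0,0],[0,0,0,2,0,0,0],[0,0,0,2,0,0,0],[0,0,0,2,0,0,0]]]' >/dev/null
python3 ok.py && python3 -m creep '[[[0,0,0,1,0,0,0],[0,0,0,2,0,0,0],[0,0,0,2,0,0,0],[0,0,0,2,0,0,0]]]' >/dev/null
python3 ok.py && python3 -m creep '[[[0,0,0,1,0,0,0],[0,0,0,2,0,0,0],[0,0,0,2,0,0,0],[0,0,0,2,0,0,0]]]' >/dev/null
python3 ok.py 4 && python3 -m creep '[[[0,0,0,1,0,0,0],[0,0,0,1.5,0,0,0],[0,0,0,1.5,0,0,0],[0,0,0,1.5,0,0,0]]]' >/dev/null
python3 ok.py 4 && python3 -m creep '[[[0,0,0,1,0,0,0],[0,0,0,1.5,0,0,0],[0,0,0,1.5,0,0,0],[0,0,0,1.5,0,0,0]]]' >/dev/null
python3 ok.py
```

```text
z 0.0645 [-0.4 -0.7 -1.6]
z 0.0625 [-0.5 -0.4 -1. ]
z 0.0604 [ 0.  -1.1 -2. ]
z 0.0584 [ 0.4  0.5 -1.1]
z 0.0578 [-0.8  0.7  5.6]
z 0.0578 [-0.8  0.7  5.6]
```

Panel M is bottomed out. Release, lift and measure the lever.

```bash
python3 -m creep '[[[0.1,0,0,-1,0,0,0],[0.2,0,0,-1,0,0,0],[0.3,0,0,-1,0,0,0],[0.4,0,0,-1,0,0,0],[0.45,0,0,-1,0,0,0]]]' >/dev/null
python3 -m creep '[[[0.45,0,0,0,0,0,0],[0.45,0,0,-20,0,0,0],[0.45,0,0,-60,0,0,0],[0.45,0,0,-100,0,0,0],[0.45,0,0,-140,0,0,0]]]' >/dev/null
python3 -m creep '[[[0,-40,-30,0,0,0,0.14],[0,-80,-60,0,0,0,0.28],[0,-120,-90,0,0,0,0.42],[0,-160,-120,0,0,0,0.56],[0,-200,-150,0,0,0,0.7]]]' >/dev/null
python3 -m creep '[[[0,0,0,0,0,0,0.14],[0,0,0,0,0,0,0.28],[0,0,0,0,0,0,0.42],[0,0,0,0,0,0,0.56],[0,0,0,0,0,0,0.67]]]' >/dev/null
python3 -m creep '[[[0,0,0,0,0,0,0],[0,0,0,0,0,0,0],[0,0,0,0,0,0,0],[0,0,0,0,0,0,0],[0,0,0,0,0,0,0]]]' >/dev/null
python3 - <<'E'
from h import *
C=lambda x,y:((x+.5)/4-.5+288,(y+.5)/4-.5+140)
D=lambda x,y:((x+.5)/4-.5+180,(y+.5)/4-.5+150)
print('ball',tri(C(637,328),D(55,300)).round(4))
for a in((560,262),(632,253),(640,350),(575,352)):print(ray('top',C(*a),.025).round(4))
for b in((47,372),(107,345),(139,402),(80,434)):print('s',ray('scene',D(*b),.025).round(4))
s=ctrl.get_state();print(s['position'],s['tool_rot'],s['joint_positions'].round(2))
to(.37,-.42,.20,.15)
E
```

```text
ball [ 0.4219 -0.4014  0.0954]
[ 0.483  -0.3651  0.025 ]
[ 0.4906 -0.4188  0.025 ]
[ 0.418 -0.422  0.025]
[ 0.4158 -0.3741  0.025 ]
s [ 0.4289 -0.4251  0.025 ]
s [ 0.423  -0.3772  0.025 ]
s [ 0.4824 -0.3686  0.025 ]
s [ 0.4921 -0.416   0.025 ]
[ 0.46260386 -0.32635348  0.19814576] [ 3.13212911e+00  2.36297351e-01 -3.60593323e-04] [ 0.89  0.15 -0.36  1.63  0.06  1.36 -0.9 ]
t 86.0 tip [ 0.4626 -0.3263  0.2366] rows [-105.6   78.7   36.7] [0.001 0.    0.001] F [-0.7 -0.6 -0.5] g 0.007 q6 -0.90
```

```bash
python3 -m creep '[[[0,-45,35,0,0,0,0],[0,-90,65,0,0,0,0],[0,-105,68,0,0,0,0],[0,-105,68,0,0,0,0],[0,-105,68,0,0,0,0]]]' >/dev/null
python3 -m creep '[[[0,0,0,40,0,0,0],[0,0,0,80,0,0,0],[0,0,0,120,0,0,0],[0,0,0,155,0,0,0],[0,0,0,155,0,0,0]]]' >/dev/null
python3 -m creep '[[[0,0,0,0,0,0,0],[0,0,0,0,0,0,0],[0,0,0,0,0,0,0],[0,0,0,0,0,0,0],[0,0,0,0,0,0,0]]]' >/dev/null
python3 -c "
from h import *
to(.377,-.4075,.08,.15);to(.471,-.393,.08,.15)"
```

```text
t 87.5 tip [ 0.3693 -0.4099  0.0827] rows [ 7.9 -1.2  2.7] [ 0.002 -0.001 -0.   ] F [-0.4  0.1  0.4] g 0.003 q6 -0.69
t 87.5 tip [ 0.3693 -0.4099  0.0827] rows [103.   -1.5   2.8] [ 0.002 -0.001 -0.   ] F [-0.4  0.1  0.4] g 0.003 q6 -0.69
```

Push in 20 mm strokes, checking the force.

```bash
sed 's/abs(f\[2\])/np.linalg.norm(f)/g' ok.py > okn.py
python3 -m creep '[[[0,10,-1,3,0,0,0],[0,20,-1,3,0,0,0],[0,30,-1,3,0,0,0],[0,30,-1,3,0,0,0]]]' >/dev/null
python3 okn.py 12 && python3 -m creep '[[[0,5,0,0,0,0,0],[0,10,0,0,0,0,0],[0,15,0,0,0,0,0],[0,20,0,0,0,0,0],[0,25,0,0,0,0,0]]]' >/dev/null
python3 okn.py 12 && python3 -m creep '[[[0,5,0,0,0,0,0],[0,10,0,0,0,0,0],[0,15,0,0,0,0,0],[0,20,0,0,0,0,0],[0,25,0,0,0,0,0]]]' >/dev/null
python3 okn.py 12 && python3 -m creep '[[[0,4,0,0,0,0,0],[0,8,0,0,0,0,0],[0,12,0,0,0,0,0],[0,16,0,0,0,0,0],[0,16,0,0,0,0,0]]]' >/dev/null
python3 okn.py 12 && python3 -m creep '[[[0,2,0,0,0,0,0],[0,4,0,0,0,0,0],[0,4,0,0,0,0,0]]]' >/dev/null
python3 okn.py 12 && python3 -m creep '[[[0,2,0,0,0,0,0],[0,4,0,0,0,0,0],[0,4,0,0,0,0,0]]]' >/dev/null
python3 okn.py 12
python3 -c "
from h import *
to(.471,-.393,.08,.15)"
```

```text
z 0.0403 [ 0.7 -0.4  0.1]
z 0.0403 [-0.6 -0.1  1.5]
z 0.0401 [-0.5 -1.1 -0.3]
z 0.0401 [-0.1 -0.2  0.6]
z 0.0402 [-0.   0.2  0.2]
z 0.0400 [-5.1 -0.   0.4]
t 90.0 tip [ 0.4703 -0.3932  0.0785] rows [ 0.7 -0.1 -1.5] [ 0.     0.003 -0.001] F [-5.1 -0.   0.4] g 0.007 q6 -0.86
```

The end stop is felt (−5 N). Back off, lift and do the final check.

```bash
python3 -m creep '[[[0,-20,0,0,0,0,0],[0,-50,0,0,0,0,0],[0,-60,0,-40,0,0,0],[0,-60,0,-90,0,0,0],[0,-60,0,-140,0,0,0]]]' >/dev/null
python3 -m creep '[[[0,-30,30,0,0,0,0],[0,-60,70,0,0,0,0],[0,-90,110,0,0,0,0],[0,-90,110,0,0,0,0],[0,-90,110,0,0,0,0]]]' >/dev/null
python3 -m creep '[[[0,0,0,0,0,0,0],[0,0,0,0,0,0,0],[0,0,0,0,0,0,0],[0,0,0,0,0,0,0],[0,0,0,0,0,0,0]]]'
python3 - <<'E'
from h import *
s=snap('scene','s20.png');t=snap('top','t20.png')
a=cv2.resize(s[160:320,170:470,::-1],None,fx=2.6,fy=2.6,interpolation=cv2.INTER_CUBIC)[:, :780]
b=cv2.resize(t[130:260,280:475,::-1],None,fx=1.4,fy=1.4,interpolation=cv2.INTER_CUBIC)
b=np.pad(b,((0,0),(0,780-b.shape[1]),(0,0)))
cv2.imwrite('pics/c20.png',np.clip(1.3*np.vstack([a,b]),0,255).astype(np.uint8))
for nm,P in(('cover',[.5414,-.188,.065]),('L',[.4497,-.0638,.065]),('S',[.5476,-.0688,.065])):
  for n,im in(('scene',s),('top',t)):
    try:
        p,k,_=blob(im,proj(n,P),dark);print(nm,n,k,ray(n,p,.065).round(4))
    except Exception as e:print(nm,n,e)
for sg in(-1,1):print(sg,proj('scene',np.array([.454+sg*.038,-.396+sg*.0057,.092])).round(1))
E
```

```text
time: 91.55
position: [0.3402, -0.5236, 0.1804]
tool_rot: [3.132, 0.237, -0.0]
ft_force: [-1.1, -0.6, -0.7]
grip_width: 0.003
cover scene 75 [ 0.5414 -0.1899  0.065 ]
cover top 75 [ 0.542  -0.1876  0.065 ]
L scene 109 [ 0.449  -0.0658  0.065 ]
L top 132 [ 0.4495 -0.0631  0.065 ]
S scene 62 [ 0.5482 -0.0711  0.065 ]
S top 69 [ 0.5491 -0.0693  0.065 ]
-1 [193.3 223.8]
1 [203.8 242.5]
```

The viewer's limit is reached, so I'll check the lever ball and panels numerically.

```bash
python3 - <<'E'
from h import *
s=cv2.imread('pics/s20.png').astype(int);s0=cv2.imread('pics/scene0.png').astype(int)
im=s[:,:,::-1]
m=((im.max(2)<45)).astype(np.uint8)[228:256,190:220]
n,l,st,c=cv2.connectedComponentsWithStats(m);print('ball',[(c[i]+[190,228]).round(1).tolist()+[int(st[i,4])] for i in range(1,n) if st[i,4]>5])
d=(np.abs(s-s0).sum(2)>40).astype(np.uint8)
yw=-.05;ex=np.array([np.cos(yw),np.sin(yw),0]);ey=np.array([-np.sin(yw),np.cos(yw),0]);k=np.array([0,0,1.])
for nm in'MR':
    P=np.array([*SLOT[nm],.054])
    for dz in(-.010,0,.010):
        q=np.float32([proj('scene',P+a*.005*ex+b*.035*ey+h*k) for a in(-1,1) for b in(-1,1) for h in(0,.076+dz)])
        M=np.zeros((400,640),np.uint8);cv2.fillConvexPoly(M,cv2.convexHull(q).round().astype(np.int32),1)
        print(nm,dz,'inside changed %.2f'%(d[M>0].mean()))
    top=np.mean([proj('scene',P+b*.035*ey+.076*k) for b in(-1,1)],0)
    # silhouette height along the panel's projected vertical
    v=[proj('scene',P-.005*ex+h*k) for h in np.arange(.04,.1,.003)]
    print('grey along up axis',[(int(im[int(round(y)),int(round(x))].mean())) for x,y in v])
E
```

```text
ball [[202.4, 244.2, 62]]
M -0.01 inside changed 0.83
M 0 inside changed 0.75
M 0.01 inside changed 0.70
grey along up axis [54, 58, 58, 72, 71, 71, 104, 104, 158, 180, 180, 180, 180, 182, 184, 184, 184, 184, 184, 185]
R -0.01 inside changed 0.83
R 0 inside changed 0.79
R 0.01 inside changed 0.75
grey along up axis [61, 56, 70, 70, 71, 71, 83, 104, 158, 183, 183, 179, 179, 127, 40, 40, 44, 44, 53, 53]
```

```bash
python3 - <<'E'
from h import *
im=cv2.imread('pics/s20.png').mean(2)
yw=-.05;ex=np.array([np.cos(yw),np.sin(yw),0]);ey=np.array([-np.sin(yw),np.cos(yw),0]);k=np.array([0,0,1.])
for nm in'MR':
  P=np.array([*SLOT[nm],.054])
  for b in(-.028,-.014,0,.014,.028):
    H=np.arange(.03,.1,.001);g=[cv2.getRectSubPix(im.astype(np.float32),(1,1),tuple(map(float,proj('scene',P-.005*ex+b*ey+h*k))))[0,0] for h in H]
    i=next((j for j in range(len(g)) if g[j]>130),None)
    if i is None:print(nm,b,'none');continue
    uv=proj('scene',P-.005*ex+b*ey+H[i]*k)
    th=np.arange(-.2,.3,.01);v=[proj('scene',P+b*ey+(-.005*np.cos(t)+.093*np.sin(t))*ex+(-.017+.093*np.cos(t)+.005*np.sin(t))*k)[1] for t in th]
    print(nm,b,'edge h %.3f lean %.2f'%(H[i],th[np.argmin(abs(np.array(v)-uv[1]))]))
s=ctrl.get_state();print(s['time'],s['ft_force'],abs(s['qd']).max())
E
```

```text
M -0.028 edge h 0.063 lean 0.10
M -0.014 edge h 0.062 lean 0.11
M 0 edge h 0.063 lean 0.10
M 0.014 edge h 0.062 lean 0.11
M 0.028 edge h 0.062 lean 0.11
R -0.028 edge h 0.062 lean 0.10
R -0.014 edge h 0.062 lean 0.10
R 0 edge h 0.062 lean 0.10
R 0.014 edge h 0.063 lean 0.10
R 0.028 edge h 0.062 lean 0.10
91.65 [-0.38458322 -0.56926469  0.34584593] 0.001966052967586128
```

Each panel leans about 0.10 rad. The slot's play allows at most about 0.134, and the limit is 0.16. Everything is at rest, so I'll hand in.

```bash
python3 -c "
from bench import ctrl
print(ctrl.close_job(),ctrl.get_state()['time'])"
```

```text
the job is handed in; nothing more can be done
the job is handed in; nothing more can be done
```

The hob is back together and handed in at about 92 s. The square cover, the large cap and the one small cap there are in their recesses. Both grey panels stand in the middle and right slots, and the gas lever is thrown over to its stop. The second small cap and third panel were not there today. I left the blue and yellow look-alikes alone and saw no bystander move, though I did not measure those at the end.

**Problem on the way:** the reported tool point lies 38.5 mm beyond the real fingertips. My first grasp of the cover closed on air because of this. I found the offset by touching the worktop and corrected for it from then on.

**Last checks:**
- **Caps and cover:** they read within about 2.5 mm of their seat centres in both cameras. They went in to their full depth, within about 1 mm.
- **Panels:** each was pushed down until the slot bottom was felt (6–9 N). The picture suggests both lean about 0.10 rad, inside the 0.16 limit; the slot's play allows at most about 0.13.
- **Lever:** the end stop was felt at 5 N, and the ball sits about 2 px from where full throw should put it.
- **Not checked:** the viewer refused the last picture because the limit of 16 was reached, so the final check was by pixel measurement only.

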